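Load a soak-test bed with instrument panels, log it and start its timer

TASK

Take the instrument panels off the stack one at a time and lay each flat and square in a green bay of its own on the test bed; a panel left lying across the bed belongs to the batch and gets a bay too. Then log the batch by squeezing the clamped scanner's trigger fully and letting it go, and after that wind the timer's key clockwise all the way to its stop; last, stand the yellow marker upright on the bed's yellow square. Leave the other things on the bench alone.

Things in the scene. Friction and masses are not known exactly. Their poses are not given: they have to be found in the camera images.
- panel1: Instrument panel, like the others: grey plate, black face, blue screen, 90 x 50 x 12 mm (x, y, z), about 0.12 kg. Origin: centre of its underside; x along its long side, z up; either end may point either way. At the start it lies lowest in a flush stack on a fixed blue pad 110 x 70 x 8 mm.
- panel2: Instrument panel, like the others: grey plate, black face, blue screen, 90 x 50 x 12 mm (x, y, z), about 0.12 kg. Origin: centre of its underside; x along its long side, z up; either end may point either way. At the start it lies second in a flush stack on a fixed blue pad 110 x 70 x 8 mm.
- panel3: Instrument panel, like the others: grey plate, black face, blue screen, 90 x 50 x 12 mm (x, y, z), about 0.12 kg. Origin: centre of its underside; x along its long side, z up; either end may point either way. At the start it lies third and on top, or is absent (None), in a flush stack on a fixed blue pad 110 x 70 x 8 mm.
- panel4: Instrument panel, like the others: grey plate, black face, blue screen, 90 x 50 x 12 mm (x, y, z), about 0.12 kg. Origin: centre of its underside; x along its long side, z up; either end may point either way. At the start it lies flat but out of place across the bays in the middle of the bed, or is absent (None).
- bed: Fixed aluminium soak-test bed, a flat plate 230 (x) x 220 (y) x 12 mm thick with no rims. Its origin is on the table under the middle of the four bays; the plate reaches from x = -145 to +85 mm and y = -110 to +110 mm of it.
- bay1 (a point): Middle of one of the bed's four green bays, on the bed's top surface: a painted rectangle with a white outline, 58 (bed x) x 98 mm (bed y), so a panel lies in it with its long side along bed y. Bays are 85 mm apart in bed x and 106 mm in bed y. Axes are the bed's.
- bay2 (a point): Middle of one of the bed's four green bays, on the bed's top surface: a painted rectangle with a white outline, 58 (bed x) x 98 mm (bed y), so a panel lies in it with its long side along bed y. Bays are 85 mm apart in bed x and 106 mm in bed y. Axes are the bed's.
- bay3 (a point): Middle of one of the bed's four green bays, on the bed's top surface: a painted rectangle with a white outline, 58 (bed x) x 98 mm (bed y), so a panel lies in it with its long side along bed y. Bays are 85 mm apart in bed x and 106 mm in bed y. Axes are the bed's.
- bay4 (a point): Middle of one of the bed's four green bays, on the bed's top surface: a painted rectangle with a white outline, 58 (bed x) x 98 mm (bed y), so a panel lies in it with its long side along bed y. Bays are 85 mm apart in bed x and 106 mm in bed y. Axes are the bed's.
- marker_square (a point): Middle of the painted yellow 54 mm square on the bed's top surface, on its edge nearest the robot (117.5 mm from the bed's origin along -x). Axes are the bed's.
- scanner: Black hand scanner clamped upside down on a fixed steel foot (120 x 80 mm), its grip a post pointing straight up, red trigger in front of it, facing a white job card. Origin: under the grip, on the table; x points from the grip to the trigger and card, z up. Grip: x = -13 to +13, y = -17 to +17, z = 68 to 156 mm. Below z = 75 mm the head fills x, y = -41 to +39, +-28 mm.
- squeeze_point (a point): On the scanner, 130 mm above the table, 5 mm ahead of its origin in x: midway between what two fingers touch when the trigger is fully squeezed. Scanner's axes. From this point along x the grip's back face is at -18 mm, the trigger's front at +29 mm when free and +18 mm fully squeezed. Come down from above, open 70 mm or more, a finger before and one behind, and close along x.
- trigger (a joint): The scanner's red trigger, rad: 0 free, 0.2 fully squeezed (stop). A lever 24 mm wide hinged at its lower end, 78 mm above the table, its free tip at 137 mm. A spring returns it when let go (about 6 N at the squeeze point holds it fully in).
- timer: Fixed spring-wound timer: grey box 90 x 90 x 45 mm with a white dial on top and a brass wing key over its middle. Origin: centre of its underside.
- key_grip (a point): Middle of the timer's wing key: an upright brass wing 40 mm long (point x), 8 mm thick (point y), from 59 to 87 mm above the table, on a 14 mm stem; red patch at its +x end. This point is 73 mm up, on the vertical turning axis; its axes turn with the key. Pinch the wing across its thickness from above; fingertips stay above 47 mm (the box).
- key (a joint): The timer's key, rad: 0 run down, grows as it is turned clockwise seen from above (point key_grip's yaw falls), stop at 4.2 (fully wound). Starts between 0 and 0.6. A spring and drag resist (up to 0.12 N m); the drag holds it where it is let go, so it can be wound by repeated partial turns with fresh grips.
- marker: Loose yellow under-test marker, at first standing on a fixed black mat 130 x 130 x 2 mm: a round foot 50 mm across and 12 mm high carrying an upright stem 24 mm across with a black band, 42 mm high in all, about 0.12 kg. Take it by the stem. Origin: centre of its underside, z up.
- tape: Bystander, to be left alone: roll of yellow tape lying flat, 84 mm across, 24 mm high, beyond the bed.
- screwdriver: Bystander, to be left alone: screwdriver lying beyond the bed.
- plug: Bystander, to be left alone: round black plug, 32 mm across, 40 mm high, between the robot and the bed, on the left.
- buzzer: Bystander, to be left alone: blue round buzzer, 34 mm across, 22 mm high, between the robot and the bed, on the right.
- mug: Bystander, to be left alone: white mug, 76 mm across, 90 mm high, on the far left.
- spray: Bystander, to be left alone: green can, 52 mm across, 150 mm high, on the far left.
- wrench: Bystander, to be left alone: wrench lying on the far right.
There are look-alikes about, which are no part of the job. What is shaped like the timer but pink is not meant.

How it is judged:
By the outcome, as a careful person would: the job done as asked, in the order asked, and still so for the second after the job is handed in, with the robot touching nothing.
Of panel3, panel4 only 1 to 2 are there at a start; the rules pass over those that are not, and their reading is None.
At some moment in a run one of marker may be knocked a few centimetres aside while the robot is not near it.
It also fails if it takes over 208 s, if anything falls off the work surface, if the arm or the gripper's body presses on something with over 40 N, if the wrist force passes 120 N, or if a joint passes its speed limit or range.

ROBOT

A 6-joint arm with a two-finger parallel gripper is mounted at the origin on the work surface. World frame = base frame: x ahead of the robot, y to its left, z up, the work surface at z = 0. Lengths are in mm, angles in degrees, forces in N, time in s.
With the tool pointing down it reaches from about 300 to 850 mm from the base axis. Payload 4.2 kg.
Tool frame: the origin (TCP) lies midway between the tips of the shut fingers; the grasp point (between the pads) lies 19 mm behind it; z points along the fingers, y is the line along which they close (so a half turn about z gives the same grasp; the last joint's range is limited). The gripper opens to 91 mm and grips with 3 to 60 N. Pads are 32 mm wide; open, the fingers measure 118 mm over their backs; the gripper's body (76 mm by 178 mm) begins 60 mm behind the grasp point.
Start: joints at [70.76, 18.312, 89.639, -0, 72.044, -1.146], TCP at [178.585, 546.584, 181.676] pointing down, gripper open.
Joint ranges: [-177.97, 177.97], [-48.28, 115.42], [12.27, 149.76], [-77.06, 257.06], [2.81, 150.46], [-146.56, 146.56]. Speed limits (degrees/s): [147.25, 147.25, 180, 180, 180, 180].

INTERFACE

Orientations are given as [roll, pitch, yaw] about the fixed x, y, z axes, in that order (R = Rz(yaw) Ry(pitch) Rx(roll)).
In Python, from workcell import env gives the robot as it stands.
- The arm moves only by the tool send_rows, never from a script. Its argument "steps" is a list that holds one entry, the list of rows, each a list of 5 numbers: the shift along the tool's x, y, z scaled (see below), then the turn about the tool's z scaled (see below), then the opening, from 0 (shut) to 1 (fully open). In form: [[[dx, dy, dz, yaw, fingers], ...]]. A call has 1 to 5 rows; each row shifts and turns the commanded pose from where the row before left it, along the tool's axes as they then stand; what a row does not reach is not made up. The controller multiplies each number of a shift by 0.04 m and each number of a turn by 0.12 rad. A row lasts 1/12 s, in which the tool goes at most 41.7 mm and 7.16 degrees, less where a joint would pass 70% of its speed; a pose out of reach is approached as far as the arm can. A call with a number of a shift or a turn outside -1 to 1 is refused whole. A call with a gripper value outside its range is refused whole. The fingers move at their own pace and stop on an object; "squeeze" is the grip in N (left out, the last holds). Time passes only in rows, so rows that do not move let the fingers close. It gives the time, the measured TCP pose, the force, the opening and the grip force at its end, in the units of the state.
- env.state(): the state, without advancing time (a new reading comes with each control period).
- env.grab_frame(name): name is "side" or "top" or "wrist"; returns a dict with "pixels" (400x640x3 uint8, red, green, blue), "depth" (400x640 float32, mm along the optical axis (not along the pixel's ray), 0 where there is no reading), "intrinsics" (3x3 intrinsics, pixels), "cam_to_world" (4x4, takes a point from camera to world coordinates). Camera axes: x right, y down, z forward; pixel columns grow to the right and rows downward; lengths in mm; the calibration is good to about 2 mm. A picture is of the moment at which its call begins.
- env.job_done(): hands the job in; it is judged then, once.
The state is a dict: "time_s": time; "qpos": joint angles; "qvel": joint speeds; "effort": joint torques, N m; "ee_pos": TCP position; "ee_rot": TCP orientation; "force": force on the tool from outside, world axes, zero at the start; "torque": the same for the moment, N m; "gripper_width": finger opening in mm; "gripper_force": force on a finger pad.
Only numpy, scipy, OpenCV 4.12 (cv2) and the standard library are available. Lean on these libraries where they do the work, as an engineer would, in place of code of your own. Each camera call takes 0.05 s, during which the arm holds its last target. There are 200 camera calls.

## Working session

There is one attempt and no reset: what is moved stays moved. The work goes in short steps, Python scripts to look and compute and a tool call to move; the robot and the scene stay as the last step left them, time stands still between calls to the robot, and variables do not carry over. Pictures are saved under pics/ and viewed, at most 14 in all, crops included, and the job is handed in when it is done.

Besides the shell and the picture viewer there is one more tool, called after ">>>" by a JSON object that holds its "op" and its "data". send_rows: Moves the arm, as the interface text tells. Shifts and turns lie within -1 to 1; 1 stands for 0.04 m of shift or 0.12 rad of turn. Its arguments: {"type":"object","properties":{"steps":{"type":"array"},"squeeze":{"type":"number"}},"required":["steps"]}

```bash
mkdir -p pics; ls
cat > h.py <<'E'
import numpy as np, cv2
from workcell import env
def grab(n):
    f=env.grab_frame(n); np.savez(''+n+'.npz',**{k:np.array(v) for k,v in f.items()}); return f
def world(f,u,v,z=None):
    K=f['intrinsics'];T=f['cam_to_world'];r=np.array([(u-K[0,2])/K[0,0],(v-K[1,2])/K[1,1],1.])
    if z is None: d=f['depth'][int(round(v)),int(round(u))]
    else: d=(z-T[2,3])/(T[:3,:3]@r)[2]
    return T[:3,:3]@(r*d)+T[:3,3]
def save(im,n): cv2.imwrite('pics/'+n,im[...,::-1])
E
python3 - <<'E'
from h import *
for n in('top','side'):
    f=grab(n); save(f['pixels'],n+'0.png'); print(n,f['intrinsics'].round(1).tolist(),f['cam_to_world'].round(3).tolist())
print(env.state())
E
```

```text
pics
top [[425.6, 0.0, 325.6], [0.0, 425.6, 197.3], [0.0, 0.0, 1.0]] [[0.011, -0.993, 0.114, 352.714], [-1.0, -0.011, 0.004, 3.147], [-0.003, -0.114, -0.994, 1372.524], [0.0, 0.0, 0.0, 1.0]]
side [[493.3, 0.0, 327.4], [0.0, 493.3, 194.9], [0.0, 0.0, 1.0]] [[-0.943, -0.151, 0.298, 121.082], [-0.334, 0.468, -0.818, 1018.67], [-0.016, -0.871, -0.492, 707.562], [0.0, 0.0, 0.0, 1.0]]
{'time_s': 0.1, 'qpos': array([ 7.07607731e+01,  1.83498141e+01,  8.96989825e+01,  6.24868800e-04,
        7.20440264e+01, -1.14575222e+00]), 'qvel': array([ 0.15303173, -0.07233779, -0.24591429,  0.10598929,  0.17530516,
        0.0332854 ]), 'effort': array([ 2.03420495e-04, -4.13329983e+01, -2.32507843e+01,  7.28329760e-02,
        4.22331796e-02, -3.62315916e-05]), 'ee_pos': array([178.40641364, 546.09785169, 180.88892794]), 'ee_rot': array([-1.79907207e+02, -2.45007209e-03,  1.61906330e+02]), 'force': array([-0.12434332, -0.2929001 ,  0.4037258 ]), 'torque': array([ 0.07723877,  0.02396479, -0.01598021]), 'gripper_force': 0.0, 'gripper_width': 91.214822827767}
```

View pics/top0.png

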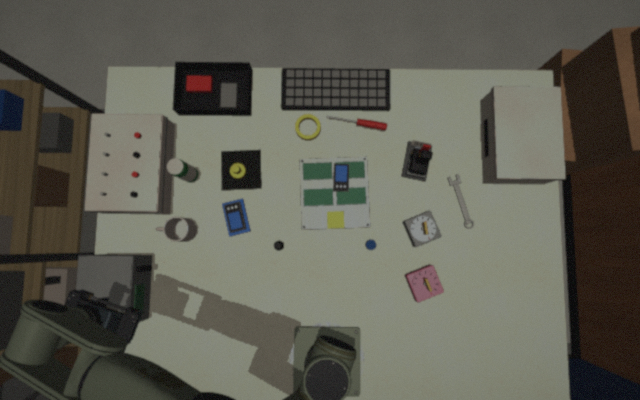

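View pics/side0.png

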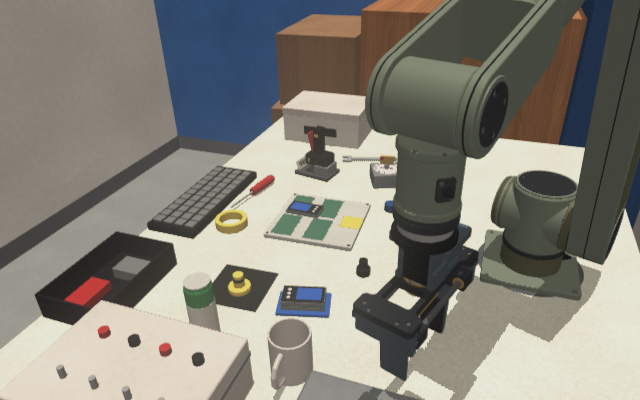

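Run:
```python
from h import *
f=np.load('top.npz');p=f['pixels']
a=cv2.resize(p[140:245,210:380],None,fx=4.6,fy=4.6,interpolation=cv2.INTER_CUBIC)
b=cv2.resize(p[130:255,395:450],None,fx=4.6,fy=4.6,interpolation=cv2.INTER_CUBIC)
save(a,'a.png');save(b,'b.png');print(a.shape,b.shape)
d=f['depth']
for u,v in((236,217),(342,177),(335,200),(238,170),(220,160),(423,228),(425,160)): print(u,v,world(f,u,v).round(1))
```

```text
(483, 782, 3) (575, 253, 3)
236 217 [440.6 291.3  28.9]
342 177 [573.4 -43.3  21.6]
335 200 [500.1 -21.7  10.6]
238 170 [589.1 287.5  41.5]
220 160 [628.4 355.6   3.7]
423 228 [ 410.8 -290.9   66. ]
425 160 [ 608.5 -284.5  134.2]
```

View pics/a.png

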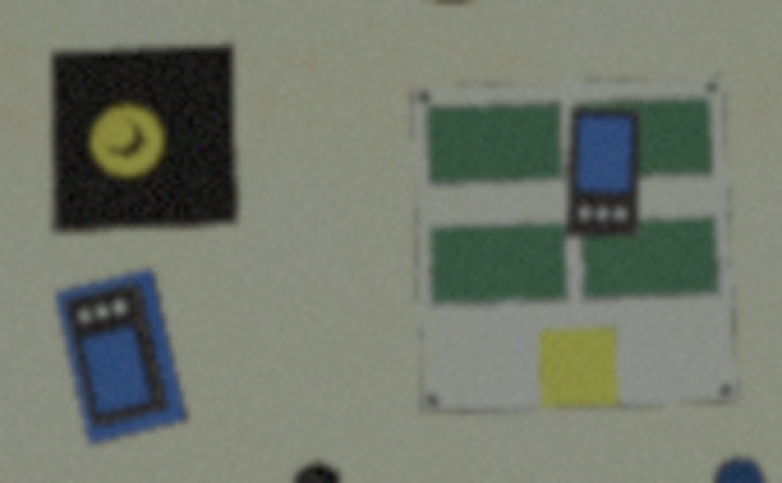

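View pics/b.png

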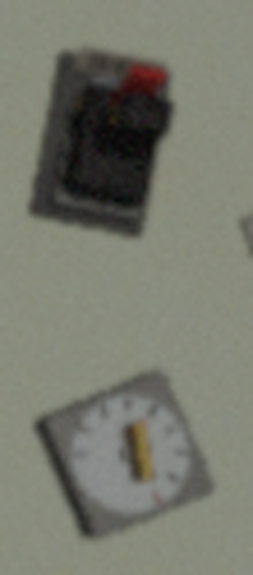

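```bash
cat >> h.py <<'E'
def fit(model,pts):
    "rigid 2D model->world: x,y,yaw,rms"
    m=np.array(model,float);w=np.array(pts,float)[:,:2];mc=m.mean(0);wc=w.mean(0)
    a=m-mc;b=w-wc;t=np.arctan2((a[:,0]*b[:,1]-a[:,1]*b[:,0]).sum(),(a*b).sum())
    R=np.array([[np.cos(t),-np.sin(t)],[np.sin(t),np.cos(t)]]);o=wc-R@mc
    return o.round(1),np.degrees(t).round(2),np.sqrt(((w-m@R.T-o)**2).sum(1).mean()).round(2)
def plan(x,y,z,yaw,s=None,n=None,fing=None):
    "prints rows from the current pose (or s) to target"
    if s is None:
        t=env.state();s=[*t['ee_pos'],t['ee_rot'][2]]
    d=np.array([x,y,z])-s[:3];dy=(yaw-s[3]+180)%360-180
    k=n or int(np.ceil(max(np.linalg.norm(d)/39.5,abs(dy)/6.8)));a=np.radians(s[3])
    for i in range(k):
        st=d/k/40;tx=st[0]*np.cos(a)+st[1]*np.sin(a);ty=st[0]*np.sin(a)-st[1]*np.cos(a)
        print([round(float(v),2) for v in(tx,ty,-st[2],-np.radians(dy/k)/.12)]); a+=np.radians(dy/k)
    print('q6 end',round(np.degrees(np.arctan2(y,x))+90-yaw,1),'rows',k,'dist',np.linalg.norm(d).round(1),'dyaw',round(dy,2))
E
python3 - <<'E'
from h import *
f=np.load('top.npz')
A=lambda l,z:[world(f,(x+.5)/4.6-.5+210,(y+.5)/4.6-.5+140,z) for x,y in l]
B=lambda l,z:[world(f,(x+.5)/4.6-.5+395,(y+.5)/4.6-.5+130,z) for x,y in l]
def rect(cx,cy,sx,sy): return [(cx+sx,cy+sy),(cx+sx,cy-sy),(cx-sx,cy-sy),(cx-sx,cy+sy)]
bm=rect(42.5,53,29,49)+rect(42.5,-53,29,49)[1:3]+rect(-42.5,53,29,49)+rect(-42.5,-53,29,49)+rect(-117.5,0,27,27)
bp=[(428,108),(559,103),(562,176),(431,183),(711,98),(713,173),(432,229),(563,223),(567,296),(433,302),(583,222),(716,217),(718,290),(585,299),(540,330),(615,327),(618,403),(541,406)]
print('bed',fit(bm,A(bp,12)))
print('p4',fit(rect(0,0,45,25),A([(573,107),(638,109),(634,234),(568,232)],24)))
print('st',fit(rect(0,0,45,25),A([(66,296),(138,285),(165,408),(95,425)],32)))
print('pad',fit(rect(0,0,55,35),A([(56,291),(153,270),(187,420),(91,443)],8)))
print('mk',A([(127,141)],12))
print('timer',fit(rect(0,0,45,45),B([(48,420),(160,372),(213,490),(97,533)],45)))
print('key',B([(138,422),(147,480)],87))
print('foot',fit(rect(0,0,60,40),B([(60,50),(165,68),(140,237),(30,212)],10)))
plan(571,-45,160,95)
E
```

```text
bed (array([555.1, -17.7]), np.float64(2.81), np.float64(3.37))
p4 (array([574.2, -39.2]), np.float64(-1.52), np.float64(2.34))
st (array([442.2, 294.4]), np.float64(13.85), np.float64(1.57))
pad (array([442.2, 295.6]), np.float64(14.44), np.float64(1.13))
mk [array([593.4835729, 296.2852118,  12.       ])]
timer (array([ 411. , -294.9]), np.float64(22.71), np.float64(4.36))
key [array([ 429.92466722, -291.34696646,   87.        ]), array([ 392.04117256, -296.65103577,   87.        ])]
foot (array([ 632.8, -284.3]), np.float64(-10.27), np.float64(2.1))
[-0.77, -0.61, 0.03, 0.54]
[-0.81, -0.56, 0.03, 0.54]
[-0.85, -0.51, 0.03, 0.54]
[-0.88, -0.45, 0.03, 0.54]
[-0.9, -0.39, 0.03, 0.54]
[-0.93, -0.33, 0.03, 0.54]
[-0.95, -0.27, 0.03, 0.54]
[-0.96, -0.21, 0.03, 0.54]
[-0.97, -0.15, 0.03, 0.54]
[-0.98, -0.08, 0.03, 0.54]
[-0.99, -0.02, 0.03, 0.54]
[-0.98, 0.04, 0.03, 0.54]
[-0.98, 0.11, 0.03, 0.54]
[-0.97, 0.17, 0.03, 0.54]
[-0.96, 0.23, 0.03, 0.54]
[-0.94, 0.3, 0.03, 0.54]
[-0.92, 0.36, 0.03, 0.54]
[-0.89, 0.41, 0.03, 0.54]
q6 end -9.5 rows 18 dist 709.9 dyaw -66.91
```

Run:
```python
from h import *
plan(574,-39,220,180)
```

```text
[-0.77, -0.6, -0.05, -0.15]
[-0.76, -0.62, -0.05, -0.15]
[-0.75, -0.63, -0.05, -0.15]
[-0.74, -0.64, -0.05, -0.15]
[-0.73, -0.65, -0.05, -0.15]
[-0.72, -0.67, -0.05, -0.15]
[-0.71, -0.68, -0.05, -0.15]
[-0.7, -0.69, -0.05, -0.15]
[-0.68, -0.7, -0.05, -0.15]
[-0.67, -0.72, -0.05, -0.15]
[-0.66, -0.73, -0.05, -0.15]
[-0.64, -0.74, -0.05, -0.15]
[-0.63, -0.75, -0.05, -0.15]
[-0.62, -0.76, -0.05, -0.15]
[-0.61, -0.77, -0.05, -0.15]
[-0.59, -0.78, -0.05, -0.15]
[-0.58, -0.79, -0.05, -0.15]
[-0.56, -0.8, -0.05, -0.15]
q6 end -93.9 rows 18 dist 707.4 dyaw 18.09
```

>>> {"op": "send_rows", "data": {"steps": [[[-0.77, -0.6, -0.05, -0.15, 1], [-0.76, -0.62, -0.05, -0.15, 1], [-0.75, -0.63, -0.05, -0.15, 1], [-0.74, -0.64, -0.05, -0.15, 1], [-0.73, -0.65, -0.05, -0.15, 1]]]}}

```text
time_s: 0.52
ee_pos: [288.5, 382.6, 191.4]
ee_rot: [-180.0, -0.0, 167.2]
force: [0.3, 0.1, 0.5]
gripper_width: 91.1
gripper_force: 0.0
```

>>> {"op": "send_rows", "data": {"steps": [[[-0.72, -0.67, -0.05, -0.15, 1], [-0.71, -0.68, -0.05, -0.15, 1], [-0.7, -0.69, -0.05, -0.15, 1], [-0.68, -0.7, -0.05, -0.15, 1], [-0.67, -0.72, -0.05, -0.15, 1]]]}}

```text
time_s: 0.93
ee_pos: [399.2, 220.3, 201.6]
ee_rot: [180.0, -0.0, 172.3]
force: [-0.6, 0.6, -0.6]
gripper_width: 91.9
gripper_force: 0.0
```

>>> {"op": "send_rows", "data": {"steps": [[[-0.66, -0.73, -0.05, -0.15, 1], [-0.64, -0.74, -0.05, -0.15, 1], [-0.63, -0.75, -0.05, -0.15, 1], [-0.62, -0.76, -0.05, -0.15, 1], [-0.61, -0.77, -0.05, -0.15, 1]]]}}

```text
time_s: 1.35
ee_pos: [510.0, 58.4, 211.5]
ee_rot: [180.0, -0.0, 177.4]
force: [1.6, -0.1, 0.2]
gripper_width: 91.4
gripper_force: 0.0
```

>>> {"op": "send_rows", "data": {"steps": [[[-0.59, -0.78, -0.05, -0.15, 1], [-0.58, -0.79, -0.05, -0.15, 1], [-0.56, -0.8, -0.05, -0.15, 1], [0, 0, 0, 0, 1], [0, 0, 0, 0, 1]]]}}

```text
time_s: 1.77
ee_pos: [576.4, -37.9, 216.6]
ee_rot: [180.0, -0.1, -179.7]
force: [-1.7, 0.2, -0.5]
gripper_width: 91.4
gripper_force: 0.0
```

Run:
```python
from h import *
f=grab('wrist');save(f['pixels'],'w1.png');s=env.state();print(s['ee_pos'],s['ee_rot'],s['qpos'],f['cam_to_world'].round(3),f['intrinsics'])
```

```text
[575.65513714 -36.6649478  216.77069006] [ 1.79950776e+02 -1.15610240e-01 -1.79623180e+02] [-4.81137215e+00  1.74397772e+01  8.58186575e+01  3.96043191e-02
  7.68611560e+01 -9.51971850e+01] [[-4.00000e-03  9.59000e-01  2.84000e-01  4.96650e+02]
 [ 1.00000e+00  4.00000e-03  1.00000e-03 -3.83570e+01]
 [ 0.00000e+00  2.84000e-01 -9.59000e-01  4.18915e+02]
 [ 0.00000e+00  0.00000e+00  0.00000e+00  1.00000e+00]] [[283.8428563    0.         312.70575325]
 [  0.         283.8428563  196.99098612]
 [  0.           0.           1.        ]]
```

View pics/w1.png

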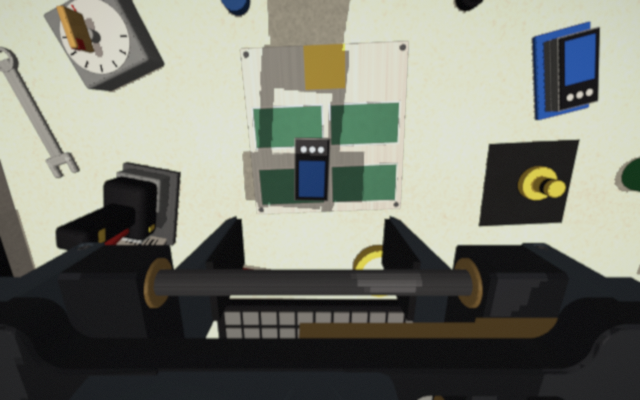

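Run:
```python
from h import *
f=np.load('wrist.npz');p=f['pixels']
save(cv2.resize(p[34:222,236:416],None,fx=3.2,fy=3.2,interpolation=cv2.INTER_CUBIC),'w1c.png')
```

```text
(no output)
```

View pics/w1c.png

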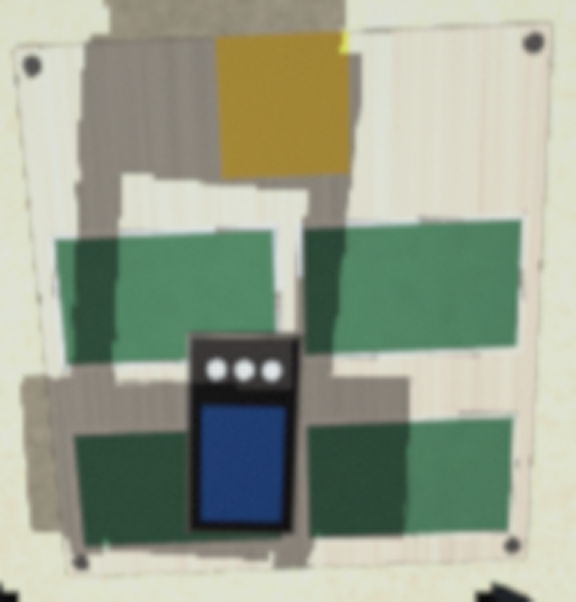

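Run:
```python
from h import *
f=np.load('wrist.npz')
A=lambda l,z:[world(f,(x+.5)/3.2-.5+236,(y+.5)/3.2-.5+34,z) for x,y in l]
pts={(-71.5,4):(303,228),(-71.5,102):(522,220),(-13.5,102):(516,346),(-13.5,4):(305,355),
(-71.5,-102):(57,240),(-71.5,-4):(273,230),(-13.5,-102):(67,363),
(13.5,4):(308,426),(13.5,102):(513,418),(71.5,102):(507,529),(71.5,4):(310,537),(13.5,-102):(76,437),(71.5,-102):(84,544),
(-144.5,-27):(217,38),(-144.5,27):(348,32),(-90.5,27):(351,172),(-90.5,-27):(221,179),
(-145,-110):(13,46),(-145,110):(551,24),(85,110):(524,557),(85,-110):(72,575)}
b=fit(list(pts),A(pts.values(),12));print('bed',b)
t=np.radians(b[1]);R=np.array([[np.cos(t),-np.sin(t)],[np.sin(t),np.cos(t)]])
for m in((42.5,53),(42.5,-53),(-42.5,53),(-42.5,-53),(-117.5,0)):print(m,(R@m+b[0]).round(1))
p=fit([(-45,-25),(-45,25),(45,25),(45,-25)],A([(190,333),(300,334),(291,531),(189,528)],24));print(p)
x,y=p[0];plan(x,y,60,180+p[1]);plan(x,y,15,180+p[1],[x,y,60,180+p[1]])
```

```text
bed (array([555.8, -17.3]), np.float64(2.68), np.float64(3.27))
(42.5, 53) [595.8  37.6]
(42.5, -53) [600.7 -68.3]
(-42.5, 53) [510.9  33.7]
(-42.5, -53) [515.8 -72.2]
(-117.5, 0) [438.4 -22.8]
(array([573.2, -39.8]), np.float64(-1.18), np.float64(2.09))
[0.02, -0.02, 0.98, 0.06]
[0.02, -0.02, 0.98, 0.06]
[0.02, -0.02, 0.98, 0.06]
[0.02, -0.02, 0.98, 0.06]
q6 end -92.8 rows 4 dist 156.8 dyaw -1.56
[0.0, 0.0, 0.56, -0.0]
[0.0, 0.0, 0.56, -0.0]
q6 end -92.8 rows 2 dist 45.0 dyaw 0.0
```

>>> {"op": "send_rows", "data": {"steps": [[[0.02, -0.02, 0.98, 0.06, 1], [0.02, -0.02, 0.98, 0.06, 1], [0.02, -0.02, 0.98, 0.06, 1], [0.02, -0.02, 0.98, 0.06, 1], [0, 0, 0, 0, 1]]]}}

```text
time_s: 2.23
ee_pos: [565.5, -37.5, 53.9]
ee_rot: [179.9, -0.9, 178.9]
force: [-1.0, 0.7, -1.6]
gripper_width: 91.2
gripper_force: 0.0
```

Run:
```python
from h import *
plan(573.2,-39.8,15.5,178.8);print(env.state()['ee_pos'],env.state()['ee_rot'])
```

```text
[-0.19, -0.05, 0.96, 0.02]
q6 end -92.8 rows 1 dist 39.2 dyaw -0.1
[565.45527439 -37.53377876  53.8833429 ] [179.91287471  -0.9370987  178.90401109]
```

>>> {"op": "send_rows", "data": {"steps": [[[0, 0, 0, 0, 1], [0, 0, 0, 0, 1]]]}}

```text
time_s: 2.4
ee_pos: [574.3, -38.8, 63.1]
ee_rot: [180.0, 0.2, 178.9]
force: [0.4, -0.5, 0.8]
gripper_width: 91.3
gripper_force: 0.0
```

>>> {"op": "send_rows", "data": {"steps": [[[0, 0.01, 0.4, 0, 1], [0, 0.01, 0.4, 0, 1], [0, 0, 0.2, 0, 1], [0, 0, 0.1, 0, 1], [0, 0, 0, 0, 1]]]}}

```text
time_s: 2.82
ee_pos: [573.7, -38.7, 17.8]
ee_rot: [-180.0, 0.1, 178.8]
force: [-0.4, 0.0, 0.9]
gripper_width: 91.1
gripper_force: 0.0
```

>>> {"op": "send_rows", "data": {"steps": [[[0, 0, 0, 0, 0.4], [0, 0, 0, 0, 0.4], [0, 0, 0, 0, 0.4], [0, 0, 0, 0, 0.4], [0, 0, 0, 0, 0.4]]], "squeeze": 20}}

```text
time_s: 3.23
ee_pos: [573.2, -38.8, 17.2]
ee_rot: [180.0, 0.0, 178.8]
force: [-0.3, 0.7, -0.7]
gripper_width: 60.6
gripper_force: 0.0
```

>>> {"op": "send_rows", "data": {"steps": [[[0, 0, 0.05, 0, 0.4], [0, 0, 0, 0, 0.4], [0, 0, 0, 0, 0.4], [0, 0, 0, 0, 0.4]]], "squeeze": 20}}

```text
time_s: 3.57
ee_pos: [572.9, -38.8, 14.7]
ee_rot: [180.0, -0.0, 178.8]
force: [-0.6, -1.0, -0.3]
gripper_width: 36.9
gripper_force: 0.0
```

Run:
```python
from h import *
s=env.state();x,y,z=s['ee_pos'];w=s['ee_rot'][2]
plan(x,y,z+45,w);plan(600.7,-68.3,z+45,92.7,[x,y,z+45,w])
```

```text
[0.0, 0.0, -0.56, -0.0]
[0.0, 0.0, -0.56, -0.0]
q6 end -92.7 rows 2 dist 45.0 dyaw 0.0
[-0.05, -0.06, -0.0, 0.96]
[-0.06, -0.05, -0.0, 0.96]
[-0.07, -0.04, -0.0, 0.96]
[-0.07, -0.03, -0.0, 0.96]
[-0.07, -0.03, -0.0, 0.96]
[-0.08, -0.02, -0.0, 0.96]
[-0.08, -0.01, -0.0, 0.96]
[-0.08, 0.0, -0.0, 0.96]
[-0.08, 0.01, -0.0, 0.96]
[-0.08, 0.02, -0.0, 0.96]
[-0.07, 0.03, -0.0, 0.96]
[-0.07, 0.04, -0.0, 0.96]
[-0.06, 0.04, -0.0, 0.96]
q6 end -9.2 rows 13 dist 40.5 dyaw -86.12
```

Run:
```python
from h import *
f=grab('wrist');g=grab('side')
save(np.hstack([f['pixels'][:,120:520],cv2.resize(g['pixels'][130:330,200:400],(400,400))]),'w2.png');s=env.state();print(s['ee_pos'],s['gripper_width'])
```

```text
[572.91542089 -38.81792659  14.78514838] 36.22965612876736
```

View pics/w2.png

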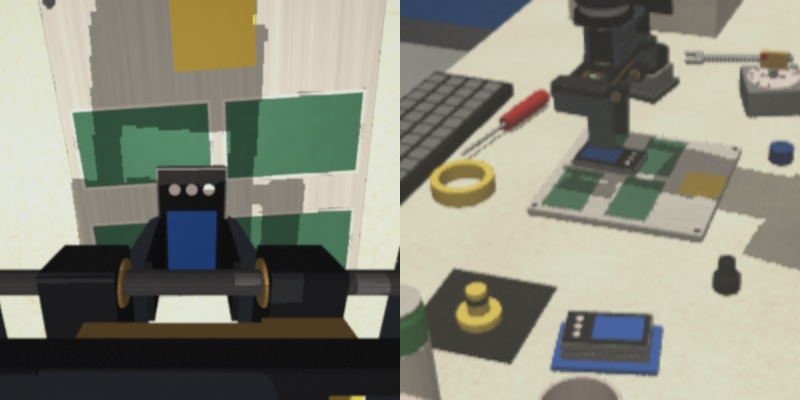

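Run:
```python
from h import *
f=np.load('wrist.npz')
for v in (215,235,255,264):
    print(v,[(u,*world(f,u,v).round(0).astype(int)) for u in range(252,380,8)])
p=f['pixels'];save(cv2.resize(p[150:290,240:390],None,fx=4,fy=4,interpolation=cv2.INTER_CUBIC),'w2c.png')
```

```text
215 [(252, np.int64(568), np.int64(-86), np.int64(11)), (260, np.int64(568), np.int64(-79), np.int64(12)), (268, np.int64(568), np.int64(-73), np.int64(12)), (276, np.int64(568), np.int64(-67), np.int64(11)), (284, np.int64(564), np.int64(-60), np.int64(23)), (292, np.int64(564), np.int64(-54), np.int64(24)), (300, np.int64(564), np.int64(-48), np.int64(23)), (308, np.int64(564), np.int64(-42), np.int64(23)), (316, np.int64(564), np.int64(-36), np.int64(23)), (324, np.int64(564), np.int64(-30), np.int64(23)), (332, np.int64(564), np.int64(-25), np.int64(24)), (340, np.int64(564), np.int64(-19), np.int64(24)), (348, np.int64(569), np.int64(-11), np.int64(11)), (356, np.int64(493), np.int64(-37), np.int64(217)), (364, np.int64(569), np.int64(1), np.int64(11)), (372, np.int64(570), np.int64(7), np.int64(11))]
235 [(252, np.int64(584), np.int64(-87), np.int64(11)), (260, np.int64(556), np.int64(-67), np.int64(76)), (268, np.int64(556), np.int64(-63), np.int64(76)), (276, np.int64(558), np.int64(-59), np.int64(71)), (284, np.int64(579), np.int64(-60), np.int64(23)), (292, np.int64(579), n
[... 1484 characters left out ...]
9), np.int64(-59), np.int64(102)), (276, np.int64(566), np.int64(-57), np.int64(88)), (284, np.int64(588), np.int64(-58), np.int64(51)), (292, np.int64(604), np.int64(-55), np.int64(23)), (300, np.int64(604), np.int64(-49), np.int64(24)), (308, np.int64(604), np.int64(-43), np.int64(23)), (316, np.int64(604), np.int64(-37), np.int64(23)), (324, np.int64(605), np.int64(-31), np.int64(23)), (332, np.int64(605), np.int64(-25), np.int64(23)), (340, np.int64(605), np.int64(-19), np.int64(22)), (348, np.int64(569), np.int64(-20), np.int64(84)), (356, np.int64(559), np.int64(-19), np.int64(102)), (364, np.int64(556), np.int64(-16), np.int64(107)), (372, np.int64(557), np.int64(-13), np.int64(107))]
```

View pics/w2c.png

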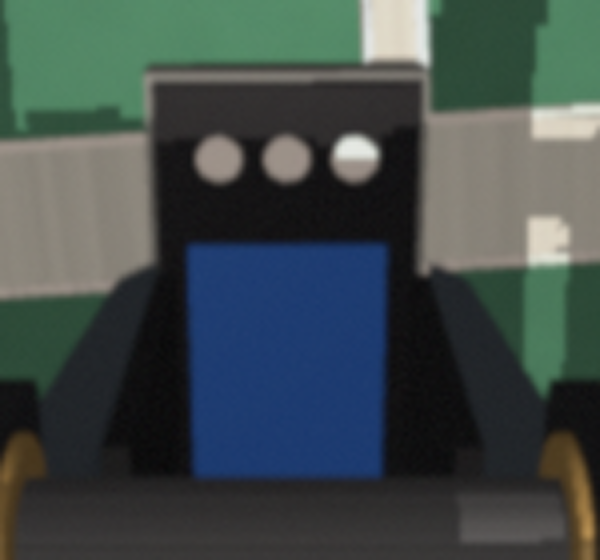

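Run:
```python
from h import *
for n in('wrist','side'):
    f=np.load(n+'.npz');K=f['intrinsics'];T=f['cam_to_world'];d=f['depth'];v,u=np.mgrid[:400,:640]
    P=np.stack([(u-K[0,2])/K[0,0]*d,(v-K[1,2])/K[1,1]*d,d],-1)@T[:3,:3].T+T[:3,3]
    m=(d>0)&(abs(P[...,0]-573)<30)&(abs(P[...,1]+39)<80)&(P[...,2]<130)
    Q=P[m];print(n,m.sum(),np.histogram(Q[:,2],np.arange(0,131,5))[0])
    q=Q[(Q[:,2]>28)&(Q[:,2]<60)];print(q[q[:,2].argsort()][:12].round(0).tolist())
```

```text
wrist 17494 [   0  212 7350   18 4653    3    0    0    0   97  163  180  188  205
  210  231  260  295  323  353  779  288  143  137  198 1208]
[[572.0, -20.0, 46.0], [574.0, -20.0, 46.0], [573.0, -20.0, 46.0], [574.0, -58.0, 46.0], [557.0, -58.0, 46.0], [558.0, -20.0, 46.0], [571.0, -58.0, 46.0], [556.0, -61.0, 46.0], [571.0, -58.0, 46.0], [573.0, -58.0, 46.0], [570.0, -58.0, 46.0], [571.0, -20.0, 46.0]]
side 972 [  0  25 351  38 166  34   0   0   1  13  27  36  31  36  35  37  32  37
  27  11   4   4   2   1   2  22]
[[569.0, -20.0, 43.0], [570.0, -60.0, 46.0], [578.0, -16.0, 47.0], [567.0, -58.0, 48.0], [563.0, -13.0, 48.0], [561.0, -14.0, 48.0], [558.0, -59.0, 49.0], [563.0, -57.0, 49.0], [555.0, -59.0, 49.0], [575.0, -14.0, 49.0], [555.0, -14.0, 49.0], [557.0, -13.0, 50.0]]
```

>>> {"op": "send_rows", "data": {"steps": [[[0, 0, -0.8, 0, 1], [0, 0, 0, 0, 1], [0, 0, 0, 0, 1], [0, 0, 0, 0, 1], [0, 0, 0, 0, 1]]]}}

```text
time_s: 4.08
ee_pos: [572.1, -38.7, 46.0]
ee_rot: [180.0, -0.1, 178.8]
force: [-0.3, 0.4, -0.4]
gripper_width: 67.3
gripper_force: 0.0
```

```bash
cat >> h.py <<'E'
def cloud(f):
    K=f['intrinsics'];T=f['cam_to_world'];d=f['depth'];v,u=np.mgrid[:400,:640]
    return np.stack([(u-K[0,2])/K[0,0]*d,(v-K[1,2])/K[1,1]*d,d],-1)@T[:3,:3].T+T[:3,3],d>0
def tips():
    s=env.state();t=s['ee_pos'];a=np.radians(s['ee_rot'][2]);P,m=cloud(grab('wrist'));D=P-t
    tx=D[...,0]*np.cos(a)+D[...,1]*np.sin(a);ty=D[...,0]*np.sin(a)-D[...,1]*np.cos(a)
    Q=np.stack([tx,ty,D[...,2]],-1)[m&(abs(tx)<25)&(abs(ty)<62)]
    print(s['gripper_width'],t,np.histogram(Q[:,2],np.arange(-80,101,4))[0].tolist());return Q
E
python3 - <<'E'
from h import *
Q=tips()
for a in(30,34,38,42,46): 
    q=Q[(Q[:,2]>a)&(Q[:,2]<a+4)]; print(a,q.min(0).round(0),q.max(0).round(0),np.abs(q[:,1]).min())
E
```

```text
67.26544938014307 [572.10849112 -38.72090842  46.00753306] [0, 0, 0, 0, 0, 0, 0, 0, 0, 0, 112, 3731, 0, 306, 2999, 0, 0, 0, 0, 0, 0, 0, 0, 0, 0, 0, 0, 22, 165, 176, 203, 201, 209, 230, 227, 230, 238, 277, 291, 331, 356, 856, 411, 387, 235]
30 [-16. -39.  31.] [17. 39. 34.] 33.25377982238168
34 [-16. -42.  34.] [17. 40. 38.] 33.169623927470326
38 [-15. -43.  38.] [17. 43. 42.] 33.22636789271962
42 [-15. -43.  42.] [17. 42. 46.] 33.157850585775435
46 [-12. -43.  46.] [18. 42. 50.] 33.24116291906543
```

>>> {"op": "send_rows", "data": {"steps": [[[0, 0, 0.4, 0, 1], [0, 0, 0.4, 0, 1], [0, 0, 0.3, 0, 1], [0, 0, 0.15, 0, 1], [0, 0, 0, 0, 1]]]}}

```text
time_s: 4.55
ee_pos: [571.4, -38.6, -5.1]
ee_rot: [180.0, -0.2, 178.8]
force: [-0.1, -0.3, -0.2]
gripper_width: 91.3
gripper_force: 0.0
```

Run:
```python
from h import *
Q=tips()
```

```text
91.33272286561412 [571.35048014 -38.63299148  -5.10617066] [0, 0, 0, 0, 0, 0, 0, 0, 0, 0, 0, 0, 0, 0, 0, 0, 0, 0, 0, 0, 0, 0, 0, 1303, 3762, 1, 1963, 3012, 201, 221, 240, 256, 241, 270, 270, 271, 281, 310, 338, 380, 425, 922, 469, 497, 308]
```

>>> {"op": "send_rows", "data": {"steps": [[[0, 0, 0.15, 0, 1], [0, 0, 0.11, 0, 0.5], [0, 0, 0, 0, 0.4], [0, 0, 0, 0, 0.4], [0, 0, 0, 0, 0.4]]]}}

```text
time_s: 5.02
ee_pos: [573.2, -38.8, -13.3]
ee_rot: [180.0, 0.0, 178.8]
force: [-0.3, 0.4, 0.0]
gripper_width: 67.4
gripper_force: 0.0
```

>>> {"op": "send_rows", "data": {"steps": [[[0, 0, 0, 0, 0.4], [0, 0, 0, 0, 0.4], [0, 0, 0, 0, 0.4], [0, 0, 0, 0, 0.4], [0, 0, 0, 0, 0.4]]]}}

```text
time_s: 5.43
ee_pos: [573.1, -38.9, -13.3]
ee_rot: [-180.0, 0.0, 178.8]
force: [-0.1, -1.2, 1.8]
gripper_width: 49.9
gripper_force: 20.0
```

Run:
```python
from h import *
plan(600.7,-68.3,17,92.7,[573.1,-38.9,17,178.8])
```

```text
[-0.05, -0.06, -0.0, 0.96]
[-0.06, -0.05, -0.0, 0.96]
[-0.07, -0.04, -0.0, 0.96]
[-0.07, -0.03, -0.0, 0.96]
[-0.07, -0.03, -0.0, 0.96]
[-0.08, -0.02, -0.0, 0.96]
[-0.08, -0.01, -0.0, 0.96]
[-0.08, 0.0, -0.0, 0.96]
[-0.08, 0.01, -0.0, 0.96]
[-0.08, 0.02, -0.0, 0.96]
[-0.07, 0.03, -0.0, 0.96]
[-0.07, 0.04, -0.0, 0.96]
[-0.06, 0.04, -0.0, 0.96]
q6 end -9.2 rows 13 dist 40.3 dyaw -86.1
```

>>> {"op": "send_rows", "data": {"steps": [[[0, 0, -0.35, 0, 0.4], [0, 0, -0.4, 0, 0.4], [0, 0, 0, 0, 0.4]]]}}

```text
time_s: 5.68
ee_pos: [574.8, -38.9, 18.6]
ee_rot: [-180.0, 0.3, 178.8]
force: [0.9, 0.2, -1.2]
gripper_width: 49.5
gripper_force: 20.0
```

>>> {"op": "send_rows", "data": {"steps": [[[-0.05, -0.06, 0, 0.96, 0.4], [-0.06, -0.05, 0, 0.96, 0.4], [-0.07, -0.04, 0, 0.96, 0.4], [-0.07, -0.03, 0, 0.96, 0.4], [-0.07, -0.03, 0, 0.96, 0.4]]]}}

```text
time_s: 6.1
ee_pos: [582.9, -50.2, 15.4]
ee_rot: [-180.0, -0.1, 145.5]
force: [-0.4, 0.1, -1.5]
gripper_width: 49.9
gripper_force: 20.0
```

>>> {"op": "send_rows", "data": {"steps": [[[-0.08, -0.02, 0, 0.96, 0.4], [-0.08, -0.01, 0, 0.96, 0.4], [-0.08, 0, 0, 0.96, 0.4], [-0.08, 0.01, 0, 0.96, 0.4], [-0.08, 0.02, 0, 0.96, 0.4]]]}}

```text
time_s: 6.52
ee_pos: [593.9, -62.2, 15.3]
ee_rot: [-179.9, -0.0, 112.5]
force: [-0.2, -0.0, -1.2]
gripper_width: 49.6
gripper_force: 20.0
```

>>> {"op": "send_rows", "data": {"steps": [[[-0.07, 0.03, 0, 0.96, 0.4], [-0.07, 0.04, 0, 0.96, 0.4], [-0.06, 0.04, 0, 0.96, 0.4], [0, 0, 0, 0, 0.4], [0, 0, 0, 0, 0.4]]]}}

```text
time_s: 6.93
ee_pos: [600.4, -68.6, 15.5]
ee_rot: [-179.9, -0.0, 93.2]
force: [0.0, -0.0, -1.5]
gripper_width: 49.7
gripper_force: 20.0
```

Run:
```python
from h import *
f=grab('wrist');save(f['pixels'],'w3.png')
plan(600.7,-68.3,-13,92.7)
s=env.state();print(s['ee_pos'],s['ee_rot'])
```

```text
[0.01, 0.01, 0.72, 0.07]
q6 end -9.2 rows 1 dist 28.7 dyaw -0.47
[600.32752233 -68.521588    15.7067105 ] [-1.79928637e+02 -2.40090217e-02  9.31667704e+01]
```

View pics/w3.png

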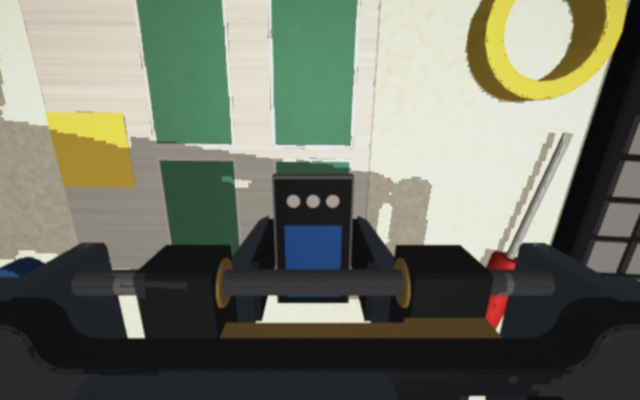

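Run:
```python
from h import *
f=np.load('wrist.npz')
print('bayA corners low', world(f,274,146,12),world(f,354,148,12),'bayB top',world(f,278,163,12),world(f,349,164,12))
print('bayC right low',world(f,231,145,12),world(f,150,144,12),'D top',world(f,162,162,12),world(f,236,163,12))
print('panel end',world(f,274,176,52.7),world(f,352,176,52.7),world(f,300,190))
```

```text
bayA corners low [570.30785983 -12.35897299  12.        ] [627.80100175 -10.63613861  12.        ] bayB top [573.42015437 -24.50452765  12.        ] [625.26637497 -22.40014833  12.        ]
bayC right low [539.4922475  -13.33573769  12.        ] [481.53101287 -15.80099517  12.        ] D top [488.86864926 -28.40293301  12.        ] [542.78464516 -26.1838288   12.        ]
panel end [575.84580897 -25.16782971  52.7       ] [622.08788051 -22.63205451  52.7       ] [591.60440488 -33.07517366  52.1493888 ]
```

>>> {"op": "send_rows", "data": {"steps": [[[0.01, 0.01, 0.3, 0.07, 0.4], [0, 0, 0.25, 0, 0.4], [0, 0, 0.1, 0, 0.4], [0, 0, 0.03, 0, 0.4], [0, 0, 0, 0, 0.4]]]}}

```text
time_s: 7.4
ee_pos: [600.8, -68.1, -11.4]
ee_rot: [-179.9, -0.0, 92.6]
force: [0.4, 0.3, -0.8]
gripper_width: 49.7
gripper_force: 20.0
```

>>> {"op": "send_rows", "data": {"steps": [[[0, 0, 0, 0, 0.4], [0, 0, 0.02, 0, 0.4], [0, 0, 0, 0, 0.4]]]}}

```text
time_s: 7.65
ee_pos: [601.5, -68.3, -11.2]
ee_rot: [180.0, 0.0, 92.5]
force: [-0.6, 1.1, -1.5]
gripper_width: 49.6
gripper_force: 20.0
```

>>> {"op": "send_rows", "data": {"steps": [[[0, 0, 0.03, 0, 0.4], [0, 0, 0.03, 0, 0.4], [0, 0, 0, 0, 0.4], [0, 0, 0, 0, 0.7], [0, 0, 0, 0, 0.7]]]}}

```text
time_s: 8.07
ee_pos: [601.5, -68.3, -13.8]
ee_rot: [180.0, 0.0, 92.5]
force: [-0.4, -0.1, 0.5]
gripper_width: 60.2
gripper_force: 0.0
```

>>> {"op": "send_rows", "data": {"steps": [[[0, 0, 0, 0, 0.7], [0, 0, -0.2, 0, 0.7], [0, 0, -0.5, 0, 1], [0, 0, -1, 0, 1], [0, 0, -1, 0, 1]]]}}

```text
time_s: 8.48
ee_pos: [600.0, -68.1, 94.4]
ee_rot: [-179.8, -0.0, 92.5]
force: [1.5, 0.1, 0.0]
gripper_width: 81.3
gripper_force: 0.0
```

Run:
```python
from h import *
print(env.state()['gripper_width'])
plan(442,294.5,150,194.2)
```

```text
81.2934807386293
[0.62, -0.24, -0.09, -0.99]
[0.64, -0.16, -0.09, -0.99]
[0.65, -0.09, -0.09, -0.99]
[0.66, -0.01, -0.09, -0.99]
[0.66, 0.07, -0.09, -0.99]
[0.64, 0.15, -0.09, -0.99]
[0.62, 0.22, -0.09, -0.99]
[0.59, 0.29, -0.09, -0.99]
[0.55, 0.36, -0.09, -0.99]
[0.51, 0.42, -0.09, -0.99]
[0.45, 0.48, -0.09, -0.99]
[0.39, 0.53, -0.09, -0.99]
[0.33, 0.57, -0.09, -0.99]
[0.26, 0.61, -0.09, -0.99]
[0.18, 0.63, -0.09, -0.99]
q6 end -70.5 rows 15 dist 399.4 dyaw 101.67
```

Run:
```python
from h import *
plan(442,294.5,150,14.2)
```

```text
[0.77, -0.3, -0.12, 0.95]
[0.73, -0.38, -0.12, 0.95]
[0.68, -0.46, -0.12, 0.95]
[0.63, -0.54, -0.12, 0.95]
[0.56, -0.6, -0.12, 0.95]
[0.49, -0.66, -0.12, 0.95]
[0.41, -0.71, -0.12, 0.95]
[0.33, -0.76, -0.12, 0.95]
[0.24, -0.79, -0.12, 0.95]
[0.15, -0.81, -0.12, 0.95]
[0.05, -0.82, -0.12, 0.95]
[-0.04, -0.82, -0.12, 0.95]
q6 end 109.5 rows 12 dist 399.4 dyaw -78.33
```

>>> {"op": "send_rows", "data": {"steps": [[[0.77, -0.3, -0.12, 0.95, 1], [0.73, -0.38, -0.12, 0.95, 1], [0.68, -0.46, -0.12, 0.95, 1], [0.63, -0.54, -0.12, 0.95, 1], [0.56, -0.6, -0.12, 0.95, 1]]]}}

```text
time_s: 8.9
ee_pos: [534.7, 84.0, 119.0]
ee_rot: [180.0, -0.0, 59.5]
force: [-0.3, 0.5, -0.0]
gripper_width: 91.0
gripper_force: 0.0
```

>>> {"op": "send_rows", "data": {"steps": [[[0.49, -0.66, -0.12, 0.95, 1], [0.41, -0.71, -0.12, 0.95, 1], [0.33, -0.76, -0.12, 0.95, 1], [0.24, -0.79, -0.12, 0.95, 1], [0.15, -0.81, -0.12, 0.95, 1]]]}}

```text
time_s: 9.32
ee_pos: [469.3, 235.5, 143.0]
ee_rot: [-180.0, -0.1, 26.9]
force: [0.0, -0.2, 0.6]
gripper_width: 90.8
gripper_force: 0.0
```

>>> {"op": "send_rows", "data": {"steps": [[[0.05, -0.82, -0.12, 0.95, 1], [-0.04, -0.82, -0.12, 0.95, 1], [0, 0, 0, 0, 1], [0, 0, 0, 0, 1], [0, 0, 0, 0, 1]]]}}

```text
time_s: 9.73
ee_pos: [443.8, 294.0, 151.8]
ee_rot: [180.0, -0.0, 14.2]
force: [0.2, -0.1, -0.3]
gripper_width: 91.3
gripper_force: 0.0
```

Run:
```python
from h import *
f=grab('wrist');g=grab('top')
a=f['pixels'][:300,200:440];b=cv2.resize(g['pixels'][150:235,290:380],None,fx=5,fy=5,interpolation=cv2.INTER_CUBIC)
o=np.zeros((600,800,3),np.uint8);o[:,:350]=cv2.resize(f['pixels'][30:280,230:376],(350,600),interpolation=cv2.INTER_CUBIC);o[:425,350:]=b;save(o,'w4.png')
print(env.state()['ee_pos'],env.state()['ee_rot'])
```

```text
[444.13272011 293.27076038 151.58766926] [1.79975814e+02 1.80732213e-02 1.41182316e+01]
```

View pics/w4.png

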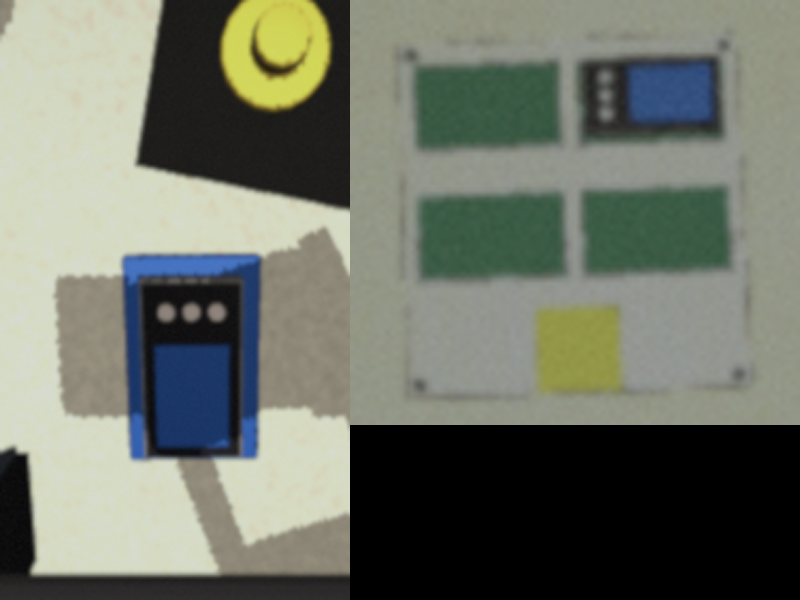

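Run:
```python
from h import *
f=np.load('wrist.npz')
A=lambda l,z:[world(f,(x+.5)/2.397-.5+230,(y+.5)/2.4-.5+30,z) for x,y in l]
m=lambda a,b:[(a,b),(a,-b),(-a,-b),(-a,b)]
print(fit(m(45,25),A([(138,279),(244,279),(242,456),(147,457)],32)))
print(fit(m(55,35)[:2],A([(123,256),(260,256)],8)))
print(A([(190,400)],32), world(f,230+190/2.397,30+400/2.4))
g=np.load('top.npz');B=lambda l,z:[world(g,(x+.5-350)/5-.5+290,(y+.5)/5-.5+150,z) for x,y in l]
print('p4',fit(m(25,45),B([(578,63),(718,58),(721,130),(583,136)],24)))
bm={(71.5,102):(414,67),(71.5,4):(558,63),(13.5,4):(560,144),(13.5,102):(419,149),(-13.5,102):(418,198),(-13.5,4):(561,194),(-71.5,4):(566,272),(-71.5,102):(421,278),(-13.5,-4):(581,194),(-13.5,-102):(726,187),(-71.5,-102):(730,266),(-71.5,-4):(584,272),(-90.5,27):(536,310),(-90.5,-27):(619,306),(-144.5,-27):(620,389),(-144.5,27):(537,393)}
b=fit(list(bm),B(bm.values(),12));print('bed',b);t=np.radians(b[1]);print(b[0]+[42.5*np.cos(t)+53*np.sin(t),42.5*np.sin(t)-53*np.cos(t)])
```

```text
(array([444.7, 296.9]), np.float64(15.01), np.float64(0.96))
(array([442.6, 297.1]), np.float64(14.21), np.float64(0.83))
[array([430.10972257, 294.70699373,  32.        ])] [429.59763855 294.23330575  31.14295413]
p4 (array([599.5, -67.5]), np.float64(3.02), np.float64(1.45))
bed (array([554.8, -17.5]), np.float64(2.63), np.float64(3.55))
[599.68719414 -68.49401731]
```

Run:
```python
from h import *
plan(443.7,296.6,10,14.5)
```

```text
[0.0, -0.02, 0.88, -0.01]
[0.0, -0.02, 0.88, -0.01]
[0.0, -0.02, 0.88, -0.01]
[0.0, -0.02, 0.88, -0.01]
q6 end 109.3 rows 4 dist 141.6 dyaw 0.38
```

>>> {"op": "send_rows", "data": {"steps": [[[0, -0.02, 0.95, -0.01, 1], [0, -0.02, 0.95, -0.01, 1], [0, -0.02, 0.95, -0.01, 1], [0, -0.02, 0.5, -0.02, 1], [0, 0, 0.18, 0, 1]]]}}

```text
time_s: 10.25
ee_pos: [441.0, 294.7, 6.9]
ee_rot: [179.9, 0.4, 14.4]
force: [-0.1, 0.2, 1.2]
gripper_width: 91.1
gripper_force: 0.0
```

>>> {"op": "send_rows", "data": {"steps": [[[0, 0, 0.2, 0, 1], [0, 0, 0.15, 0, 1], [0, 0, 0.06, 0, 1], [0, 0, 0, 0, 0.7], [0, 0, 0, 0, 0.7]]]}}

```text
time_s: 10.67
ee_pos: [443.9, 297.9, -4.9]
ee_rot: [-180.0, -0.1, 14.5]
force: [-0.8, 0.1, 0.2]
gripper_width: 80.8
gripper_force: 0.0
```

>>> {"op": "send_rows", "data": {"steps": [[[0, 0, 0, 0, 0.7], [0, 0, 0, 0, 0.7]]]}}

```text
time_s: 10.83
ee_pos: [443.6, 297.8, -5.1]
ee_rot: [-180.0, -0.1, 14.5]
force: [0.1, 0.3, 0.4]
gripper_width: 67.3
gripper_force: 0.0
```

>>> {"op": "send_rows", "data": {"steps": [[[0, 0, 0.04, 0, 0.4], [0, 0, 0, 0, 0.4], [0, 0, 0, 0, 0.4], [0, 0, 0, 0, 0.4], [0, 0, 0, 0, 0.4]]]}}

```text
time_s: 11.25
ee_pos: [443.0, 297.5, -7.5]
ee_rot: [-180.0, 0.0, 14.5]
force: [-0.0, -0.6, 0.5]
gripper_width: 49.7
gripper_force: 20.0
```

>>> {"op": "send_rows", "data": {"steps": [[[0, 0, 0, 0, 0.4], [0, 0, -0.2, 0, 0.4], [0, 0, -0.5, 0, 0.4], [0, 0, -0.8, 0, 0.4], [0, 0, 0, 0, 0.4]]]}}

```text
time_s: 11.67
ee_pos: [446.6, 299.7, 57.8]
ee_rot: [-179.8, -0.6, 14.5]
force: [1.6, 0.7, -0.5]
gripper_width: 50.1
gripper_force: 20.0
```

Run:
```python
from h import *
f=grab('wrist');print(world(f,300,150),world(f,310,130))
s=env.state();print(s['ee_pos'],s['ee_rot'],s['gripper_width'])
plan(595.8,37.6,55,92.5)
```

```text
[492.63912911 323.19217383   7.15545215] [511.2222831  318.87389319  -0.94832996]
[445.46067635 298.9746371   55.71065852] [-179.86257184   -0.41226509   14.49344611] 49.75433266513853
[0.17, 0.61, 0.0, -0.95]
[0.1, 0.62, 0.0, -0.95]
[0.03, 0.63, 0.0, -0.95]
[-0.04, 0.63, 0.0, -0.95]
[-0.12, 0.62, 0.0, -0.95]
[-0.18, 0.6, 0.0, -0.95]
[-0.25, 0.58, 0.0, -0.95]
[-0.31, 0.54, 0.0, -0.95]
[-0.37, 0.5, 0.0, -0.95]
[-0.43, 0.46, 0.0, -0.95]
[-0.48, 0.41, 0.0, -0.95]
[-0.52, 0.35, 0.0, -0.95]
q6 end 1.1 rows 12 dist 301.5 dyaw 78.01
```

>>> {"op": "send_rows", "data": {"steps": [[[0.17, 0.61, 0, -0.95, 0.4], [0.1, 0.62, 0, -0.95, 0.4], [0.03, 0.63, 0, -0.95, 0.4], [-0.04, 0.63, 0, -0.95, 0.4], [-0.12, 0.62, 0, -0.95, 0.4]]]}}

```text
time_s: 12.13
ee_pos: [506.1, 187.1, 51.7]
ee_rot: [-180.0, 0.1, 47.5]
force: [0.2, 0.3, -1.1]
gripper_width: 49.4
gripper_force: 20.0
```

>>> {"op": "send_rows", "data": {"steps": [[[-0.18, 0.6, 0, -0.95, 0.4], [-0.25, 0.58, 0, -0.95, 0.4], [-0.31, 0.54, 0, -0.95, 0.4], [-0.37, 0.5, 0, -0.95, 0.4], [-0.43, 0.46, 0, -0.95, 0.4]]]}}

```text
time_s: 12.55
ee_pos: [569.3, 79.0, 51.5]
ee_rot: [-179.9, 0.0, 80.1]
force: [-0.8, -0.6, -0.7]
gripper_width: 49.6
gripper_force: 20.0
```

>>> {"op": "send_rows", "data": {"steps": [[[-0.48, 0.41, 0, -0.95, 0.4], [-0.52, 0.35, 0, -0.95, 0.4], [0, 0, 0.4, 0, 0.4], [0, 0, 0, 0, 0.4], [0, 0, 0, 0, 0.4]]]}}

```text
time_s: 12.97
ee_pos: [593.3, 36.6, 34.9]
ee_rot: [-179.7, -0.0, 92.8]
force: [0.6, 0.6, -1.3]
gripper_width: 50.1
gripper_force: 20.0
```

Run:
```python
from h import *
f=grab('wrist');P,m=cloud(f);s=env.state();print(s['ee_pos'],s['ee_rot'],s['force'])
# held panel's visible end: points near top height in front of fingers
Q=P[m&(P[...,2]>s['ee_pos'][2]+31)&(P[...,2]<s['ee_pos'][2]+42)&(abs(P[...,0]-s['ee_pos'][0])<40)&(abs(P[...,1]-s['ee_pos'][1])<60)]
print(len(Q),np.percentile(Q,[0.5,50,99.5],axis=0).round(1))
plan(595.8,37.6,-10,92.5)
```

```text
[593.93835677  37.01866554  35.69620655] [-1.79854477e+02 -1.73997656e-02  9.28650438e+01] [-0.28277017 -0.36508965 -0.7500012 ]
8517 [[564.9  -7.   67.8]
 [593.6  50.8  73.3]
 [621.8  81.7  76.7]]
[0.01, 0.02, 0.57, 0.03]
[0.01, 0.02, 0.57, 0.03]
q6 end 1.1 rows 2 dist 45.7 dyaw -0.37
```

>>> {"op": "send_rows", "data": {"steps": [[[0.01, 0.02, 0.5, 0.03, 0.4], [0.01, 0.02, 0.45, 0.03, 0.4], [0, 0, 0.2, 0, 0.4], [0, 0, 0.06, 0, 0.4], [0, 0, 0, 0, 0.4]]]}}

```text
time_s: 13.43
ee_pos: [596.2, 38.1, -12.1]
ee_rot: [-179.9, -0.0, 92.5]
force: [-0.1, 0.7, -1.2]
gripper_width: 50.1
gripper_force: 20.0
```

>>> {"op": "send_rows", "data": {"steps": [[[0, 0, 0.03, 0, 0.4], [0, 0, 0, 0, 0.4]]]}}

```text
time_s: 13.6
ee_pos: [597.3, 37.8, -12.2]
ee_rot: [179.9, -0.0, 92.5]
force: [0.5, -0.9, -1.5]
gripper_width: 49.6
gripper_force: 20.0
```

>>> {"op": "send_rows", "data": {"steps": [[[0, -0.03, 0.03, 0, 0.4], [0, 0, 0.03, 0, 0.4], [0, 0, 0.02, 0, 0.4], [0, 0, 0, 0, 0.4]]]}}

```text
time_s: 13.93
ee_pos: [595.6, 37.6, -15.5]
ee_rot: [180.0, -0.0, 92.5]
force: [-1.1, 1.2, 3.9]
gripper_width: 49.9
gripper_force: 20.0
```

Contact. Release and go back to the stack (same yaw 14.5).

>>> {"op": "send_rows", "data": {"steps": [[[0, 0, 0, 0, 0.7], [0, 0, 0, 0, 0.7], [0, 0, 0, 0, 0.7], [0, 0, -0.3, 0, 0.7], [0, 0, -1, 0, 1]]]}}

```text
time_s: 14.35
ee_pos: [590.7, 37.3, 30.6]
ee_rot: [-179.3, -0.0, 92.5]
force: [-0.3, -1.2, -0.3]
gripper_width: 68.1
gripper_force: 0.0
```

Run:
```python
from h import *
print(env.state()['ee_pos'])
plan(443.6,297.5,75,14.5)
```

```text
[590.66724872  37.29717002  30.55251674]
[0.55, -0.28, -0.09, 0.94]
[0.52, -0.34, -0.09, 0.94]
[0.48, -0.4, -0.09, 0.94]
[0.43, -0.45, -0.09, 0.94]
[0.37, -0.5, -0.09, 0.94]
[0.32, -0.54, -0.09, 0.94]
[0.25, -0.57, -0.09, 0.94]
[0.19, -0.59, -0.09, 0.94]
[0.12, -0.61, -0.09, 0.94]
[0.05, -0.62, -0.09, 0.94]
[-0.02, -0.62, -0.09, 0.94]
[-0.09, -0.62, -0.09, 0.94]
q6 end 109.3 rows 12 dist 302.2 dyaw -77.96
```

>>> {"op": "send_rows", "data": {"steps": [[[0.55, -0.3, -0.09, 0.94, 1], [0.52, -0.36, -0.09, 0.94, 1], [0.48, -0.42, -0.09, 0.94, 1], [0.43, -0.47, -0.09, 0.94, 1], [0.37, -0.5, -0.09, 0.94, 1]]]}}

```text
time_s: 14.77
ee_pos: [530.3, 147.0, 53.7]
ee_rot: [-180.0, -0.0, 59.8]
force: [0.5, 0.7, 0.7]
gripper_width: 91.3
gripper_force: 0.0
```

>>> {"op": "send_rows", "data": {"steps": [[[0.32, -0.54, -0.09, 0.94, 1], [0.25, -0.57, -0.09, 0.94, 1], [0.19, -0.59, -0.09, 0.94, 1], [0.12, -0.61, -0.09, 0.94, 1], [0.05, -0.62, -0.09, 0.94, 1]]]}}

```text
time_s: 15.18
ee_pos: [468.8, 255.4, 71.7]
ee_rot: [-180.0, -0.0, 27.5]
force: [0.7, -0.7, -0.1]
gripper_width: 91.3
gripper_force: 0.0
```

>>> {"op": "send_rows", "data": {"steps": [[[-0.02, -0.62, -0.09, 0.94, 1], [-0.09, -0.62, -0.09, 0.94, 1], [0, 0, 0, 0, 1], [0, 0, 0, 0, 1], [0, 0, 0, 0, 1]]]}}

```text
time_s: 15.6
ee_pos: [444.9, 297.4, 78.6]
ee_rot: [180.0, 0.0, 15.0]
force: [-0.3, 0.5, -1.0]
gripper_width: 91.2
gripper_force: 0.0
```

Run:
```python
from h import *
f=grab('wrist');P,m=cloud(f);s=env.state();print(s['ee_pos'],s['ee_rot'])
hsv=cv2.cvtColor(f['pixels'],cv2.COLOR_RGB2HSV)
# panel-height points around the stack
M=m&(P[...,2]>15)&(P[...,2]<30)&(np.hypot(P[...,0]-443,P[...,1]-297)<60)
r=cv2.minAreaRect(P[M][:,:2].astype(np.float32));print(M.sum(),np.median(P[M][:,2]),r)
Y=m&(hsv[...,0]>22)&(hsv[...,0]<35)&(hsv[...,1]>150)&(P[...,2]>0)&(P[...,2]<18)&(P[...,1]>200)&(np.indices(m.shape)[0]<220)
print('marker foot',Y.sum(),P[Y].mean(0) if Y.any() else 0)
plan(443.6,297.5,20,14.5)
```

```text
[445.04082567 297.05477705  78.59733959] [1.79975443e+02 1.68633741e-02 1.49383034e+01]
4519 18.849905231748664 ((443.50970458984375, 297.4497375488281), (90.50615692138672, 49.96828079223633), 14.748665809631348)
marker foot 1331 [604.56562288 275.77370468  12.30995084]
[-0.02, -0.01, 0.73, 0.03]
[-0.02, -0.01, 0.73, 0.03]
q6 end 109.3 rows 2 dist 58.6 dyaw -0.44
```

>>> {"op": "send_rows", "data": {"steps": [[[-0.02, -0.01, 0.8, 0.03, 1], [-0.02, 0, 0.7, 0, 1], [0, 0, 0.4, 0, 1], [0, 0, 0.2, 0, 1], [0, 0, 0.1, 0, 1]]]}}

```text
time_s: 16.07
ee_pos: [443.0, 296.5, -10.5]
ee_rot: [180.0, 0.1, 14.6]
force: [0.0, 0.0, 0.5]
gripper_width: 90.9
gripper_force: 0.0
```

>>> {"op": "send_rows", "data": {"steps": [[[0, 0, 0.1, 0, 1], [0, 0, 0.06, 0, 0.7], [0, 0, 0, 0, 0.7], [0, 0, 0, 0, 0.7], [0, 0, 0, 0, 0.7]]]}}

```text
time_s: 16.48
ee_pos: [443.7, 298.1, -14.8]
ee_rot: [-180.0, -0.1, 14.7]
force: [-0.0, 1.0, 0.1]
gripper_width: 67.5
gripper_force: 0.0
```

>>> {"op": "send_rows", "data": {"steps": [[[0, 0, 0.05, 0, 0.4], [0, 0, 0, 0, 0.4], [0, 0, 0, 0, 0.4], [0, 0, 0, 0, 0.4], [0, 0, 0, 0, 0.4]]]}}

```text
time_s: 16.9
ee_pos: [443.1, 297.7, -17.4]
ee_rot: [-180.0, -0.0, 14.7]
force: [-0.8, -1.2, 2.4]
gripper_width: 49.6
gripper_force: 20.0
```

>>> {"op": "send_rows", "data": {"steps": [[[0, 0, 0, 0, 0.4], [0, 0, -0.2, 0, 0.4], [0, 0, -0.5, 0, 0.4], [0, 0, -0.8, 0, 0.4], [0, 0, 0, 0, 0.4]]]}}

```text
time_s: 17.32
ee_pos: [446.6, 300.0, 47.7]
ee_rot: [-179.8, -0.6, 14.7]
force: [1.6, 0.8, -0.7]
gripper_width: 49.9
gripper_force: 20.0
```

>>> {"op": "send_rows", "data": {"steps": [[[0, 0, 0, 0, 0.4]]]}}

```text
time_s: 17.4
ee_pos: [444.5, 298.6, 44.4]
ee_rot: [-179.9, -0.2, 14.7]
force: [-0.2, 0.1, -1.8]
gripper_width: 49.5
gripper_force: 20.0
```

Run:
```python
from h import *
s=env.state();print(s['ee_pos'])
plan(510.9,33.7,45,92.5)
```

```text
[444.45000448 298.57427343  44.38587475]
[-0.01, 0.57, -0.0, -0.94]
[-0.07, 0.56, -0.0, -0.94]
[-0.13, 0.55, -0.0, -0.94]
[-0.2, 0.53, -0.0, -0.94]
[-0.25, 0.51, -0.0, -0.94]
[-0.31, 0.48, -0.0, -0.94]
[-0.36, 0.44, -0.0, -0.94]
[-0.41, 0.4, -0.0, -0.94]
[-0.45, 0.35, -0.0, -0.94]
[-0.49, 0.29, -0.0, -0.94]
[-0.52, 0.24, -0.0, -0.94]
[-0.54, 0.18, -0.0, -0.94]
q6 end 1.3 rows 12 dist 273.1 dyaw 77.8
```

>>> {"op": "send_rows", "data": {"steps": [[[-0.01, 0.57, 0, -0.94, 0.4], [-0.07, 0.56, 0, -0.94, 0.4], [-0.13, 0.55, 0, -0.94, 0.4], [-0.2, 0.53, 0, -0.94, 0.4], [-0.25, 0.51, 0, -0.94, 0.4]]]}}

```text
time_s: 17.82
ee_pos: [469.5, 186.3, 41.3]
ee_rot: [-179.9, 0.1, 47.4]
force: [0.8, 0.0, -1.0]
gripper_width: 49.7
gripper_force: 20.0
```

>>> {"op": "send_rows", "data": {"steps": [[[-0.31, 0.48, 0, -0.94, 0.4], [-0.36, 0.44, 0, -0.94, 0.4], [-0.41, 0.4, 0, -0.94, 0.4], [-0.45, 0.35, 0, -0.94, 0.4], [-0.49, 0.29, 0, -0.94, 0.4]]]}}

```text
time_s: 18.23
ee_pos: [497.3, 75.8, 41.3]
ee_rot: [-179.9, 0.0, 79.7]
force: [-0.1, -0.7, -0.5]
gripper_width: 49.7
gripper_force: 20.0
```

>>> {"op": "send_rows", "data": {"steps": [[[-0.52, 0.24, 0, -0.94, 0.4], [-0.54, 0.18, 0, -0.94, 0.4], [0, 0, 0.3, 0, 0.4], [0, 0, 0.2, 0, 0.4], [0, 0, 0, 0, 0.4]]]}}

```text
time_s: 18.65
ee_pos: [506.9, 32.6, 19.9]
ee_rot: [-179.6, -0.0, 92.2]
force: [-0.5, 0.2, -1.7]
gripper_width: 50.0
gripper_force: 20.0
```

>>> {"op": "send_rows", "data": {"steps": [[[0, 0, 0, 0, 0.4], [0, 0, 0, 0, 0.4]]]}}

```text
time_s: 18.82
ee_pos: [509.1, 33.4, 22.2]
ee_rot: [-180.0, -0.0, 92.3]
force: [0.9, -0.1, -1.4]
gripper_width: 49.7
gripper_force: 20.0
```

Run:
```python
from h import *
s=env.state();print(s['ee_pos'],s['ee_rot'])
plan(510.9,33.7,-12,92.5)
```

```text
[509.1359482   33.38507271  22.23876737] [-1.79956939e+02 -1.03019863e-02  9.23010444e+01]
[0.01, 0.04, 0.86, -0.03]
q6 end 1.3 rows 1 dist 34.3 dyaw 0.2
```

>>> {"op": "send_rows", "data": {"steps": [[[0.01, 0.04, 0.35, -0.03, 0.4], [0, 0, 0.3, 0, 0.4], [0, 0, 0.15, 0, 0.4], [0, 0, 0.06, 0, 0.4], [0, 0, 0, 0, 0.4]]]}}

```text
time_s: 19.23
ee_pos: [510.8, 33.6, -12.1]
ee_rot: [-180.0, -0.0, 92.5]
force: [-0.1, 0.3, -0.9]
gripper_width: 49.5
gripper_force: 20.0
```

>>> {"op": "send_rows", "data": {"steps": [[[0, 0, 0.02, 0, 0.4], [0, 0, 0, 0, 0.4], [0, 0, 0, 0, 0.4]]]}}

```text
time_s: 19.48
ee_pos: [511.5, 33.3, -12.2]
ee_rot: [179.9, -0.0, 92.5]
force: [0.1, 0.5, -0.5]
gripper_width: 49.6
gripper_force: 20.0
```

>>> {"op": "send_rows", "data": {"steps": [[[0, 0, 0.03, 0, 0.4], [0, 0, 0.02, 0, 0.4], [0, 0, 0, 0, 0.4]]]}}

```text
time_s: 19.73
ee_pos: [511.6, 33.3, -13.5]
ee_rot: [179.9, -0.0, 92.5]
force: [-1.3, -0.4, 7.5]
gripper_width: 49.6
gripper_force: 20.0
```

>>> {"op": "send_rows", "data": {"steps": [[[0, 0, 0, 0, 0.7], [0, 0, 0, 0, 0.7], [0, 0, 0, 0, 0.7], [0, 0, -0.3, 0, 0.7], [0, 0, -0.9, 0, 0.8]]]}}

```text
time_s: 20.15
ee_pos: [507.0, 33.0, 29.7]
ee_rot: [-179.4, -0.0, 92.5]
force: [-0.0, 0.2, -0.6]
gripper_width: 68.1
gripper_force: 0.0
```

>>> {"op": "send_rows", "data": {"steps": [[[0, 0, -0.9, 0, 1], [0, 0, -0.9, 0, 1], [0, 0, -0.9, 0, 1], [0, 0, 0, 0, 1], [0, 0, 0, 0, 1]]]}}

```text
time_s: 20.57
ee_pos: [512.5, 33.3, 143.3]
ee_rot: [179.7, -0.0, 92.5]
force: [-0.3, 0.4, -0.6]
gripper_width: 91.3
gripper_force: 0.0
```

Run:
```python
from h import *
s=env.state();print(s['ee_pos'],s['ee_rot'])
f=grab('top');g=grab('wrist');save(g['pixels'],'w5.png')
p=f['pixels'];o=np.zeros((540,800,3),np.uint8)
o[:425,:450]=cv2.resize(p[150:235,290:380],None,fx=5,fy=5,interpolation=cv2.INTER_CUBIC)
o[:540,460:796]=cv2.resize(p[132:260,390:470],(336,540),interpolation=cv2.INTER_CUBIC)
save(o,'t5.png')
P,m=cloud(f)
M=(m&(P[...,2]>17)&(P[...,2]<30)&(abs(P[...,0]-555)<90)&(abs(P[...,1]+17)<100)).astype(np.uint8)
n,L,st,c=cv2.connectedComponentsWithStats(M)
for i in range(1,n):
    if st[i,4]>150: print(st[i,4],cv2.minAreaRect(P[L==i][:,:2].astype(np.float32)))
```

```text
[512.4941497   33.28068084 143.25331469] [ 1.79707673e+02 -4.93306572e-03  9.24609221e+01]
342 ((601.0316772460938, -77.77342224121094), (50.83629608154297, 71.20756530761719), 2.6909358501434326)
```

View pics/t5.png

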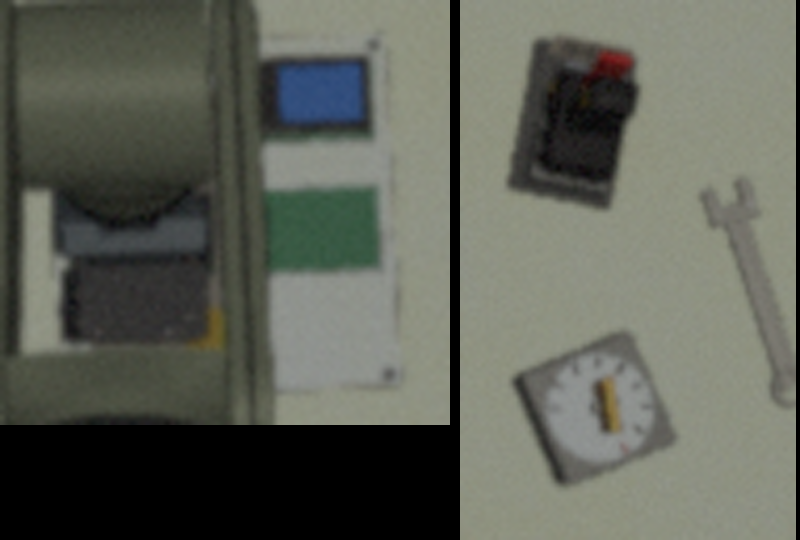

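Run:
```python
from h import *
plan(610,-340,235,80)
```

```text
[-0.86, 0.19, -0.22, 0.16]
[-0.85, 0.21, -0.22, 0.16]
[-0.85, 0.22, -0.22, 0.16]
[-0.84, 0.24, -0.22, 0.16]
[-0.84, 0.26, -0.22, 0.16]
[-0.83, 0.27, -0.22, 0.16]
[-0.83, 0.29, -0.22, 0.16]
[-0.82, 0.31, -0.22, 0.16]
[-0.82, 0.32, -0.22, 0.16]
[-0.81, 0.34, -0.22, 0.16]
[-0.8, 0.36, -0.22, 0.16]
q6 end -19.1 rows 11 dist 397.8 dyaw -12.46
```

>>> {"op": "send_rows", "data": {"steps": [[[-0.86, 0.19, -0.3, 0.16, 1], [-0.85, 0.21, -0.3, 0.16, 1], [-0.85, 0.22, -0.3, 0.16, 1], [-0.84, 0.24, -0.3, 0.16, 1], [-0.84, 0.26, -0.3, 0.16, 1]]]}}

```text
time_s: 21.08
ee_pos: [555.7, -137.5, 199.3]
ee_rot: [-179.7, -0.1, 86.9]
force: [-0.1, 0.7, -0.1]
gripper_width: 91.3
gripper_force: 0.0
```

>>> {"op": "send_rows", "data": {"steps": [[[-0.83, 0.27, -0.3, 0.16, 1], [-0.83, 0.29, -0.3, 0.16, 1], [-0.82, 0.31, -0.2, 0.16, 1], [-0.82, 0.32, 0, 0.16, 1], [-0.81, 0.34, 0, 0.16, 1]]]}}

```text
time_s: 21.5
ee_pos: [602.3, -307.1, 231.1]
ee_rot: [-179.8, -0.1, 81.4]
force: [0.3, -0.0, -0.0]
gripper_width: 91.0
gripper_force: 0.0
```

>>> {"op": "send_rows", "data": {"steps": [[[-0.8, 0.36, 0, 0.16, 1], [0, 0, 0, 0, 1], [0, 0, 0, 0, 1], [0, 0, 0, 0, 1]]]}}

```text
time_s: 21.83
ee_pos: [611.4, -338.7, 230.8]
ee_rot: [-179.8, -0.1, 80.4]
force: [0.1, -0.1, 0.2]
gripper_width: 90.8
gripper_force: 0.0
```

Run:
```python
from h import *
s=env.state();print(s['ee_pos'],s['ee_rot'])
f=grab('wrist');g=grab('top');np.savez('wscan.npz',**f)
p=f['pixels'];save(p,'w6.png')
P,m=cloud(f);np.set_printoptions(suppress=True)
M=m&(P[...,2]>100)&(P[...,2]<165)&(abs(P[...,0]-610)<80)&(abs(P[...,1]+285)<70)
for a in range(100,165,5):
    q=P[M&(P[...,2]>=a)&(P[...,2]<a+5)]
    if len(q)>15: print(a,len(q),q.min(0)[:2].round(0),q.max(0)[:2].round(0))
M=M&(P[...,2]>147);print(M.sum(),cv2.minAreaRect(P[M][:,:2].astype(np.float32)))
P,m=cloud(g)
M=(m&(P[...,2]>16)&(P[...,2]<30)&(abs(P[...,0]-555)<90)&(abs(P[...,1]+17)<105)).astype(np.uint8)
n,L,st,c=cv2.connectedComponentsWithStats(M)
for i in range(1,n):
    if st[i,4]>150: print(st[i,4],cv2.minAreaRect(P[L==i][:,:2].astype(np.float32)))
```

```text
[ 611.40521841 -338.69618399  230.7743629 ] [-1.79768363e+02 -1.26516328e-01  8.03518783e+01]
100 29 [ 617. -299.] [ 647. -266.]
105 30 [ 641. -299.] [ 652. -277.]
110 30 [ 633. -299.] [ 651. -269.]
115 33 [ 630. -299.] [ 648. -268.]
120 34 [ 644. -300.] [ 651. -278.]
125 34 [ 618. -300.] [ 652. -266.]
130 87 [ 625. -301.] [ 659. -267.]
135 126 [ 620. -301.] [ 657. -266.]
150 628 [ 608. -302.] [ 638. -266.]
155 256 [ 612. -298.] [ 634. -269.]
897 ((622.8792114257812, -284.1351013183594), (33.970794677734375, 25.950246810913086), 78.71990203857422)
427 ((601.3015747070312, -70.523681640625), (94.17395782470703, 51.700904846191406), 89.3832778930664)
436 ((594.0013427734375, 31.072900772094727), (53.46751022338867, 102.35584259033203), 2.5398333072662354)
444 ((510.89727783203125, 34.81846618652344), (54.1131706237793, 93.7723388671875), 3.687546968460083)
```

View pics/w6.png

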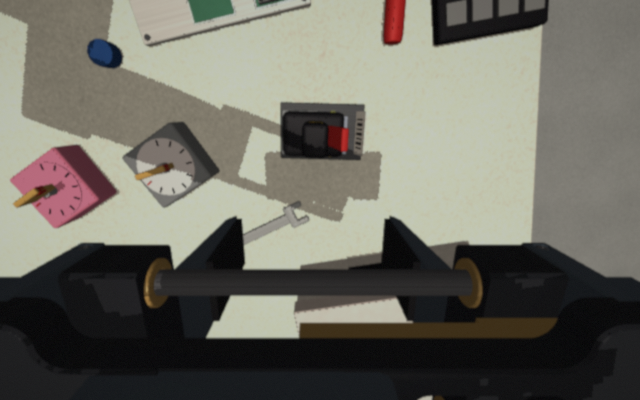

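Run:
```python
from h import *
f=np.load('wscan.npz');P,m=cloud(f);np.set_printoptions(suppress=True)
c=np.array([627.8,-285.1]);a=np.radians(-11.3);D=P[...,:2]-c;sx=D[...,0]*np.cos(a)+D[...,1]*np.sin(a);sy=-D[...,0]*np.sin(a)+D[...,1]*np.cos(a)
for lo in range(-80,100,10):
    q=P[m&(sx>=lo)&(sx<lo+10)&(abs(sy)<22)&(P[...,2]<170)]
    if len(q): print(lo,len(q),q[:,2].max().round(0))
for lo,hi in((40,50),(82,95)):
    M=m&(P[...,2]>lo)&(P[...,2]<hi)&(np.hypot(P[...,0]-411,P[...,1]+293)<75)
    print(lo,M.sum(),cv2.minAreaRect(P[M][:,:2].astype(np.float32)),P[M].mean(0),np.median(P[M][:,2]))
    r=f['pixels'][M].astype(int); R=P[M][(r[:,0]>1.8*r[:,1])]; print('red',len(R),R.mean(0) if len(R) else 0)
plan(627.8,-285.1,145,78.7)
```

```text
-80 213 1.0
-70 210 2.0
-60 116 12.0
-50 174 73.0
-40 283 75.0
-30 271 75.0
-20 313 157.0
-10 412 157.0
0 321 157.0
10 332 127.0
20 328 138.0
30 47 70.0
40 146 14.0
50 291 33.0
60 145 40.0
70 167 2.0
80 199 2.0
90 203 1.0
40 3777 ((412.39508056640625, -294.4003601074219), (90.19951629638672, 89.41215515136719), 22.82699203491211) [ 415.20737208 -292.67006973   44.21657007] 44.33929678063805
red 0 0
82 208 ((411.83056640625, -294.6065368652344), (40.16658020019531, 8.013998985290527), 8.311351776123047) [ 413.04365252 -294.51528679   85.28893352] 85.41903933653117
red 1 [ 431.51423639 -290.41188892   82.54426462]
[0.46, 0.06, 0.73, 0.08]
[0.46, 0.05, 0.73, 0.08]
[0.46, 0.05, 0.73, 0.08]
q6 end -13.1 rows 3 dist 103.4 dyaw -1.73
```

>>> {"op": "send_rows", "data": {"steps": [[[0.7, 0.08, 0.1, 0.12, 1], [0.68, 0.08, 0.6, 0.12, 1], [0, 0, 0.6, 0, 1], [0, 0, 0, 0, 1], [0, 0, 0, 0, 1]]]}}

```text
time_s: 22.35
ee_pos: [627.3, -284.7, 180.6]
ee_rot: [-179.8, -0.0, 78.8]
force: [0.3, 0.1, 0.5]
gripper_width: 90.8
gripper_force: 0.0
```

Run:
```python
from h import *
s=env.state();print(s['ee_pos'],s['ee_rot'])
plan(627.8,-285.1,80,78.7)
```

```text
[ 627.25536476 -284.70912468  180.580521  ] [-1.79840871e+02 -2.40447570e-02  7.88168451e+01]
[-0.0, 0.01, 0.84, 0.01]
[-0.0, 0.01, 0.84, 0.01]
[-0.0, 0.01, 0.84, 0.01]
q6 end -13.1 rows 3 dist 100.6 dyaw -0.12
```

>>> {"op": "send_rows", "data": {"steps": [[[0, 0.02, 0.7, 0, 1], [0, 0.02, 0.7, 0, 1], [0, 0, 0.6, 0, 1], [0, 0, 0.35, 0, 1], [0, 0, 0.13, 0, 1]]]}}

```text
time_s: 22.77
ee_pos: [628.9, -286.7, 81.1]
ee_rot: [-179.9, -0.0, 78.7]
force: [-0.0, -0.0, -0.3]
gripper_width: 91.3
gripper_force: 0.0
```

>>> {"op": "send_rows", "data": {"steps": [[[0, 0, 0, 0, 1], [0, 0, 0, 0, 1], [0, 0, 0, 0, 0.6], [0, 0, 0, 0, 0.6], [0, 0, 0, 0, 0.6]]]}}

```text
time_s: 23.18
ee_pos: [630.3, -286.8, 83.4]
ee_rot: [179.9, 0.0, 78.7]
force: [0.0, 0.2, -0.5]
gripper_width: 73.9
gripper_force: 0.0
```

>>> {"op": "send_rows", "data": {"steps": [[[0.03, -0.07, 0.07, 0, 0.6], [0, 0, 0, 0, 0.6], [0, 0, 0, 0, 0.3], [0, 0, 0, 0, 0.3], [0, 0, 0, 0, 0.3]]]}}

```text
time_s: 23.6
ee_pos: [629.4, -285.1, 80.5]
ee_rot: [179.7, 0.0, 78.7]
force: [4.6, 0.5, 3.9]
gripper_width: 40.6
gripper_force: 2.5
```

>>> {"op": "send_rows", "data": {"steps": [[[0, 0, 0, 0, 0.3], [0, 0, 0, 0, 0.3], [0, 0, 0, 0, 0.3], [0, 0, 0, 0, 0.3], [0, 0, 0, 0, 0.3]]]}}

```text
time_s: 24.02
ee_pos: [627.0, -284.6, 80.4]
ee_rot: [180.0, 0.0, 78.8]
force: [0.0, 1.3, 5.4]
gripper_width: 35.7
gripper_force: 20.0
```

>>> {"op": "send_rows", "data": {"steps": [[[0, 0, 0, 0, 0.3], [0, 0, 0, 0, 0.3], [0, 0, 0, 0, 0.3]]], "squeeze": 30}}

```text
time_s: 24.27
ee_pos: [626.9, -284.6, 80.4]
ee_rot: [180.0, 0.0, 78.8]
force: [-1.1, 2.2, 5.8]
gripper_width: 35.2
gripper_force: 30.0
```

>>> {"op": "send_rows", "data": {"steps": [[[0, 0, 0, 0, 1], [0, 0, 0, 0, 1], [0, 0, 0, 0, 1], [0, 0, 0, 0, 1], [0, 0, 0, 0, 1]]]}}

```text
time_s: 24.68
ee_pos: [625.5, -284.4, 78.2]
ee_rot: [-179.8, -0.0, 78.7]
force: [-0.3, -0.8, -0.3]
gripper_width: 65.4
gripper_force: 0.0
```

>>> {"op": "send_rows", "data": {"steps": [[[0, 0, 0, 0, 1], [0, 0, 0, 0, 1], [0, 0, -0.8, 0, 1], [0, 0, -0.9, 0, 1], [0, 0, -0.9, 0, 1]]]}}

```text
time_s: 25.1
ee_pos: [625.7, -284.4, 183.2]
ee_rot: [-179.8, -0.0, 78.7]
force: [1.0, -0.8, -0.3]
gripper_width: 91.2
gripper_force: 0.0
```

Run:
```python
from h import *
s=env.state();print(s['ee_pos'],s['ee_rot'],s['qpos'][5])
x,y,z=s['ee_pos']
for w in (98.3,8.3,188.3,-81.7): print(w, np.degrees(np.arctan2(-294.6,411.8))+90-w)
plan(x-10,y,195,s['ee_rot'][2])
```

```text
[ 625.69607562 -284.44364051  183.19166088] [-1.79760180e+02 -3.84849354e-02  7.87002257e+01] -14.090203288273129
98.3 -43.87977221328349
8.3 46.12022778671651
188.3 -133.8797722132835
-81.7 136.1202277867165
[-0.05, -0.25, -0.3, -0.0]
q6 end -13.5 rows 1 dist 15.5 dyaw 0.0
```

Run:
```python
from h import *
plan(411.8,-294.6,130,188.3)
```

```text
[-0.08, -0.31, 0.08, -0.94]
[-0.04, -0.31, 0.08, -0.94]
[-0.01, -0.31, 0.08, -0.94]
[0.03, -0.31, 0.08, -0.94]
[0.06, -0.31, 0.08, -0.94]
[0.1, -0.3, 0.08, -0.94]
[0.13, -0.29, 0.08, -0.94]
[0.16, -0.27, 0.08, -0.94]
[0.19, -0.25, 0.08, -0.94]
[0.22, -0.23, 0.08, -0.94]
[0.24, -0.2, 0.08, -0.94]
[0.26, -0.17, 0.08, -0.94]
[0.28, -0.14, 0.08, -0.94]
[0.3, -0.11, 0.08, -0.94]
[0.31, -0.07, 0.08, -0.94]
[0.31, -0.04, 0.08, -0.94]
[0.31, -0.0, 0.08, -0.94]
q6 end -133.9 rows 17 dist 220.6 dyaw 109.6
```

>>> {"op": "send_rows", "data": {"steps": [[[-0.08, -0.31, 0, -0.94, 1], [-0.04, -0.31, 0, -0.94, 1], [-0.01, -0.31, 0, -0.94, 1], [0.03, -0.31, 0, -0.94, 1], [0.06, -0.31, 0, -0.94, 1]]]}}

```text
time_s: 25.52
ee_pos: [563.0, -288.0, 182.9]
ee_rot: [-179.9, -0.1, 111.3]
force: [-0.1, 0.3, 0.2]
gripper_width: 91.2
gripper_force: 0.0
```

>>> {"op": "send_rows", "data": {"steps": [[[0.1, -0.3, 0, -0.94, 1], [0.13, -0.29, 0, -0.94, 1], [0.16, -0.27, 0.1, -0.94, 1], [0.19, -0.25, 0.1, -0.94, 1], [0.22, -0.23, 0.15, -0.94, 1]]]}}

```text
time_s: 25.93
ee_pos: [500.1, -291.5, 169.2]
ee_rot: [-180.0, -0.0, 143.7]
force: [0.1, 0.4, 0.1]
gripper_width: 90.8
gripper_force: 0.0
```

>>> {"op": "send_rows", "data": {"steps": [[[0.24, -0.2, 0.15, -0.94, 1], [0.26, -0.17, 0.15, -0.94, 1], [0.28, -0.14, 0.15, -0.94, 1], [0.3, -0.11, 0.15, -0.94, 1], [0.31, -0.07, 0.15, -0.94, 1]]]}}

```text
time_s: 26.35
ee_pos: [437.0, -294.3, 138.7]
ee_rot: [180.0, -0.1, 176.0]
force: [-0.2, -0.0, -0.4]
gripper_width: 91.5
gripper_force: 0.0
```

>>> {"op": "send_rows", "data": {"steps": [[[0.31, -0.04, 0.1, -0.94, 1], [0.31, 0, 0.1, -0.94, 1], [0, 0, 0, 0, 1], [0, 0, 0, 0, 1], [0, 0, 0, 0, 1]]]}}

```text
time_s: 26.77
ee_pos: [414.1, -295.9, 131.6]
ee_rot: [-180.0, 0.0, -171.6]
force: [-0.5, 0.4, 1.2]
gripper_width: 91.3
gripper_force: 0.0
```

Run:
```python
from h import *
s=env.state();print(s['ee_pos'],s['ee_rot'],s['qpos'])
f=grab('wrist');P,m=cloud(f)
M=m&(P[...,2]>81)&(P[...,2]<92)&(np.hypot(P[...,0]-411,P[...,1]+293)<35)
print(M.sum(),cv2.minAreaRect(P[M][:,:2].astype(np.float32)) if M.sum()>5 else 0)
plan(411.8,-294.6,22.5,188.3)
```

```text
[ 414.13500844 -295.88022609  131.5644422 ] [-1.79977656e+02  4.23686478e-02 -1.71563424e+02] [-3.68491313e+01  1.46230649e+01  1.02637659e+02  1.61920921e-02
  6.26935900e+01 -1.35293122e+02]
337 ((410.8929748535156, -295.340087890625), (39.79446029663086, 7.485668659210205), 8.26610279083252)
[0.02, 0.01, 0.91, 0.01]
[0.02, 0.01, 0.91, 0.01]
[0.02, 0.01, 0.91, 0.01]
q6 end -133.9 rows 3 dist 109.1 dyaw -0.18
```

>>> {"op": "send_rows", "data": {"steps": [[[0.03, 0.02, 0.8, 0.01, 0.6], [0.03, 0.01, 0.8, 0, 0.6], [0, 0, 0.6, 0, 0.6], [0, 0, 0.35, 0, 0.6], [0, 0, 0.15, 0, 0.6]]]}}

```text
time_s: 27.23
ee_pos: [410.4, -293.9, 21.1]
ee_rot: [179.8, -0.2, -171.5]
force: [0.2, -0.0, -0.2]
gripper_width: 60.9
gripper_force: 0.0
```

>>> {"op": "send_rows", "data": {"steps": [[[0, 0, 0, 0, 0.4], [0, 0, 0, 0, 0.4], [0, 0, 0, 0, 0.4]]]}}

```text
time_s: 27.48
ee_pos: [412.2, -295.5, 24.4]
ee_rot: [-179.9, 0.1, -171.5]
force: [0.9, 0.5, -0.3]
gripper_width: 40.8
gripper_force: 0.0
```

>>> {"op": "send_rows", "data": {"steps": [[[0.02, 0, 0, 0, 0], [0, 0, 0, 0, 0], [0, 0, 0, 0, 0], [0, 0, 0, 0, 0], [0, 0, 0, 0, 0]]], "squeeze": 35}}

```text
time_s: 27.9
ee_pos: [410.5, -295.5, 23.6]
ee_rot: [-179.9, 0.0, -171.5]
force: [-0.6, -0.8, 1.2]
gripper_width: 10.6
gripper_force: 35.0
```

>>> {"op": "send_rows", "data": {"steps": [[[0, 0, 0, 0, 0], [0, 0, 0, 0, 0]]]}}

```text
time_s: 28.07
ee_pos: [410.5, -295.4, 23.6]
ee_rot: [-179.9, 0.0, -171.5]
force: [-0.4, -0.9, 3.4]
gripper_width: 10.5
gripper_force: 35.0
```

>>> {"op": "send_rows", "data": {"steps": [[[0, 0, 0, 0.4, 0], [0, 0, 0, 0.8, 0], [0, 0, 0, 0.8, 0], [0, 0, 0, 0.8, 0], [0, 0, 0, 0.8, 0]]]}}

```text
time_s: 28.48
ee_pos: [410.5, -295.3, 23.6]
ee_rot: [-180.0, 0.0, 163.5]
force: [0.2, -0.5, 2.3]
gripper_width: 10.5
gripper_force: 35.0
```

Run:
```python
from h import *
s=env.state();print(s['ee_pos'],s['ee_rot'],s['qpos'][5],s['force'],s['torque'],s['gripper_width'],s['gripper_force'])
```

```text
[ 410.46928123 -295.30249163   23.58509532] [-1.79971914e+02  4.44538558e-02  1.63516418e+02] -110.53422196072891 [ 0.20267351 -0.49837808  2.25956225] [-0.19789034  0.03366592  0.0765548 ] 10.531990113654443 34.997493624687195
```

>>> {"op": "send_rows", "data": {"steps": [[[0, 0, 0, 0.8, 0], [0, 0, 0, 0.8, 0], [0, 0, 0, 0.8, 0], [0, 0, 0, 0.8, 0], [0, 0, 0, 0.8, 0]]]}}

```text
time_s: 28.9
ee_pos: [410.6, -295.2, 23.6]
ee_rot: [180.0, 0.1, 136.0]
force: [-0.4, 0.2, 3.6]
gripper_width: 10.6
gripper_force: 35.0
```

>>> {"op": "send_rows", "data": {"steps": [[[0, 0, 0, 0.8, 0], [0, 0, 0, 0.8, 0], [0, 0, 0, 0.8, 0], [0, 0, 0, 0.8, 0], [0, 0, 0, 0.8, 0]]]}}

```text
time_s: 29.32
ee_pos: [410.7, -295.1, 23.6]
ee_rot: [180.0, 0.0, 108.5]
force: [0.8, -0.3, 3.3]
gripper_width: 10.5
gripper_force: 35.0
```

>>> {"op": "send_rows", "data": {"steps": [[[0, 0, 0, 0.8, 0], [0, 0, 0, 0.8, 0], [0, 0, 0, 0.8, 0], [0, 0, 0, 0.8, 0], [0, 0, 0, 0.8, 0]]]}}

```text
time_s: 29.73
ee_pos: [410.9, -295.2, 23.6]
ee_rot: [179.9, 0.0, 81.0]
force: [0.2, 0.6, 3.0]
gripper_width: 10.8
gripper_force: 35.0
```

>>> {"op": "send_rows", "data": {"steps": [[[0, 0, 0, 0.8, 0], [0, 0, 0, 0.8, 0], [0, 0, 0, 0.8, 0], [0, 0, 0, 0.8, 0], [0, 0, 0, 0.8, 0]]]}}

```text
time_s: 30.15
ee_pos: [411.0, -295.2, 23.6]
ee_rot: [179.9, -0.0, 53.5]
force: [1.1, -0.2, 3.2]
gripper_width: 10.6
gripper_force: 35.0
```

>>> {"op": "send_rows", "data": {"steps": [[[0, 0, 0, 0.8, 0], [0, 0, 0, 0.8, 0], [0, 0, 0, 0.8, 0], [0, 0, 0, 0.8, 0], [0, 0, 0, 0.8, 0]]]}}

```text
time_s: 30.57
ee_pos: [411.1, -295.3, 23.6]
ee_rot: [179.9, -0.1, 26.0]
force: [0.7, -1.2, 2.4]
gripper_width: 11.1
gripper_force: 35.0
```

>>> {"op": "send_rows", "data": {"steps": [[[0, 0, 0, 0.8, 0], [0, 0, 0, 0.8, 0], [0, 0, 0, 0.8, 0], [0, 0, 0, 0.8, 0], [0, 0, 0, 0, 0]]]}}

```text
time_s: 30.98
ee_pos: [411.1, -295.4, 23.6]
ee_rot: [179.9, -0.1, 4.2]
force: [1.5, -0.6, 2.4]
gripper_width: 10.9
gripper_force: 35.0
```

Run:
```python
from h import *
s=env.state();print(s['ee_rot'][2],s['qpos'][5],s['force'],s['torque'],s['gripper_width'])
```

```text
4.164632457005738 48.80145748641162 [ 1.45913108 -0.58800139  2.43223949] [-0.24363683 -0.07902063  0.07407374] 10.906224803727376
```

>>> {"op": "send_rows", "data": {"steps": [[[0, 0, 0, 0.5, 0], [0, 0, 0, 0.5, 0], [0, 0, 0, 0.5, 0], [0, 0, 0, 0.5, 0], [0, 0, 0, 0.5, 0]]]}}

```text
time_s: 31.4
ee_pos: [411.1, -295.5, 23.6]
ee_rot: [180.0, -0.1, -12.9]
force: [1.3, -1.5, 2.2]
gripper_width: 10.7
gripper_force: 35.0
```

Run:
```python
from h import *
s=env.state();print(s['ee_rot'][2],s['torque'],s['gripper_width'])
```

```text
-12.933556272039787 [-0.24589351 -0.10523165  0.1095427 ] 10.707658500667389
```

>>> {"op": "send_rows", "data": {"steps": [[[0, 0, 0, 0.4, 0], [0, 0, 0, 0.4, 0], [0, 0, 0, 0.4, 0]]]}}

```text
time_s: 31.65
ee_pos: [411.1, -295.6, 23.6]
ee_rot: [180.0, -0.1, -21.2]
force: [0.7, -1.0, 2.2]
gripper_width: 10.7
gripper_force: 35.0
```

Run:
```python
from h import *
s=env.state();print(s['ee_rot'][2],s['torque'],s['gripper_width'])
```

```text
-21.15209260025462 [-0.31140217 -0.06879649  0.08781954] 10.667398829468457
```

>>> {"op": "send_rows", "data": {"steps": [[[0, 0, 0, 0.4, 0], [0, 0, 0, 0.4, 0], [0, 0, 0, 0.4, 0], [0, 0, 0, 0, 0]]]}}

```text
time_s: 31.98
ee_pos: [411.0, -295.6, 23.6]
ee_rot: [180.0, -0.1, -29.3]
force: [0.3, -2.7, 1.8]
gripper_width: 10.7
gripper_force: 35.0
```

Run:
```python
from h import *
s=env.state();print(s['ee_rot'][2],s['torque'],s['gripper_width'])
```

```text
-29.34420511977234 [-0.33712428 -0.14270437  0.08923993] 10.705254142359118
```

>>> {"op": "send_rows", "data": {"steps": [[[0, 0, 0, 0.4, 0], [0, 0, 0, 0.4, 0], [0, 0, 0, 0.4, 0], [0, 0, 0, 0, 0]]]}}

```text
time_s: 32.32
ee_pos: [411.0, -295.7, 23.6]
ee_rot: [180.0, -0.1, -37.6]
force: [1.7, -1.8, 2.7]
gripper_width: 10.7
gripper_force: 35.0
```

Run:
```python
from h import *
s=env.state();print(s['ee_rot'][2],s['torque'],s['gripper_width'])
```

```text
-37.57111999706835 [-0.4102798  -0.10008981  0.04502372] 10.739247276420137
```

>>> {"op": "send_rows", "data": {"steps": [[[0, 0, 0, 0.4, 0], [0, 0, 0, 0.4, 0], [0, 0, 0, 0, 0]]]}}

```text
time_s: 32.57
ee_pos: [411.0, -295.7, 23.6]
ee_rot: [-180.0, -0.1, -43.0]
force: [1.5, -3.1, 3.4]
gripper_width: 10.6
gripper_force: 35.0
```

Run:
```python
from h import *
s=env.state();print(s['ee_rot'][2],s['torque'],s['gripper_width'])
```

```text
-43.043368004555155 [-0.47883201 -0.14492414  0.14934837] 10.602932700587798
```

>>> {"op": "send_rows", "data": {"steps": [[[0, 0, 0, 0.4, 0], [0, 0, 0, 0.4, 0], [0, 0, 0, 0, 0]]]}}

```text
time_s: 32.82
ee_pos: [410.9, -295.6, 23.6]
ee_rot: [180.0, -0.1, -48.5]
force: [2.0, -2.7, 3.4]
gripper_width: 10.9
gripper_force: 35.9
```

Run:
```python
from h import *
s=env.state();print(s['ee_rot'][2],s['torque'],s['gripper_width'])
```

```text
-48.45782643226398 [-0.51678549 -0.16615869  0.51227168] 10.91243792278079
```

>>> {"op": "send_rows", "data": {"steps": [[[0, 0, 0, 0.3, 0], [0, 0, 0, 0, 0], [0, 0, 0, 0, 0]]]}}

```text
time_s: 33.07
ee_pos: [410.9, -295.7, 23.6]
ee_rot: [-180.0, -0.1, -50.5]
force: [1.9, -2.5, 4.3]
gripper_width: 11.8
gripper_force: 36.7
```

Run:
```python
from h import *
s=env.state();print(s['ee_rot'][2],s['torque'],s['gripper_width'])
```

```text
-50.499406479348416 [-0.58193463 -0.31492258  0.70943329] 11.780452552723945
```

>>> {"op": "send_rows", "data": {"steps": [[[0, 0, 0, 0, 0.5], [0, 0, 0, 0, 0.5], [0, 0, 0, 0, 0.5], [0, 0, 0, 0, 0.5], [0, 0, 0, 0, 0.5]]]}}

```text
time_s: 33.48
ee_pos: [409.3, -294.1, 22.6]
ee_rot: [180.0, 0.2, -50.8]
force: [0.0, 0.1, -0.5]
gripper_width: 42.0
gripper_force: 0.0
```

>>> {"op": "send_rows", "data": {"steps": [[[0, 0, -0.6, 0, 0.5], [0, 0, -0.9, 0, 1], [0, 0, -0.9, 0, 1], [0, 0, -0.9, 0, 1], [0, 0, 0, 0, 1]]]}}

```text
time_s: 33.9
ee_pos: [413.7, -297.4, 162.0]
ee_rot: [-179.8, -0.7, -50.8]
force: [1.1, -0.7, -0.9]
gripper_width: 69.3
gripper_force: 0.0
```

Run:
```python
from h import *
s=env.state();print(s['ee_pos'],s['ee_rot'],s['torque'],s['qpos'][5])
f=grab('wrist');P,m=cloud(f)
M=m&(P[...,2]>81)&(P[...,2]<92)&(np.hypot(P[...,0]-411,P[...,1]+295)<35)
print(M.sum(),cv2.minAreaRect(P[M][:,:2].astype(np.float32)) if M.sum()>5 else 0)
for t in('top','side'):
    g=grab(t);P,m=cloud(g);h=cv2.cvtColor(g['pixels'],cv2.COLOR_RGB2HSV)
    Y=m&(h[...,0]>20)&(h[...,0]<36)&(h[...,1]>110)&(P[...,1]>180)&(P[...,1]<400)&(P[...,0]>480)&(P[...,0]<680)
    q=P[Y];print(t,len(q),np.median(q,0),q.min(0),q.max(0))
    if t=='top': save(cv2.resize(g['pixels'][140:245,210:380],None,fx=4.6,fy=4.6,interpolation=cv2.INTER_CUBIC),'t7.png')
```

```text
[ 413.66727722 -297.43351953  161.99964471] [-179.79795227   -0.72467274  -50.76405275] [-0.00679365  0.07534458  0.01157851] 103.72460604760543
298 ((412.5329895019531, -295.88232421875), (8.310665130615234, 39.48161697387695), 52.17578125)
top 237 [605.85654217 274.21566312  12.85960963] [543.25387292 250.64479808  -6.40300074] [639.1028527  317.0671293   47.87731088]
side 346 [601.31291836 285.32198088  14.08614423] [5.81744911e+02 2.52319190e+02 1.22586330e-01] [641.30825096 302.07183859  46.66389536]
```

View pics/t7.png

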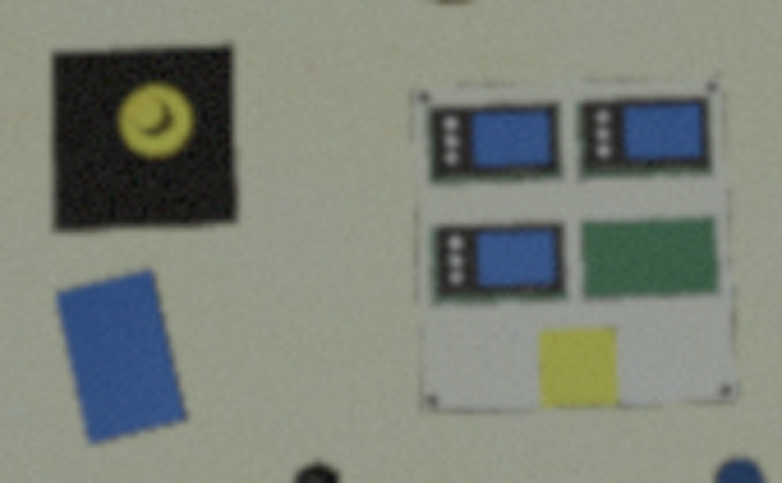

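>>> {"op": "send_rows", "data": {"steps": [[[0, 0, 0, 0, 1], [0, 0, 0, 0, 1], [0, 0, 0, 0, 1]]]}}

```text
time_s: 34.3
ee_pos: [409.4, -294.4, 153.7]
ee_rot: [180.0, 0.2, -50.8]
force: [-0.1, 0.7, -0.4]
gripper_width: 90.6
gripper_force: 0.0
```

Run:
```python
from h import *
s=env.state();print(s['ee_pos'],s['ee_rot'])
for n in('wrist','wrist','top'):
    f=grab(n);P,m=cloud(f)
    M=m&(P[...,2]>81)&(P[...,2]<92)&(np.hypot(P[...,0]-411,P[...,1]+295)<35)
    if M.sum()>15:
        q=P[M][:,:2].astype(np.float32);print(M.sum(),cv2.minAreaRect(q),np.degrees(np.arctan2(*cv2.fitLine(q,cv2.DIST_HUBER,0,.1,.1).ravel()[1::-1])))
plan(412,-295.5,90,-38)
```

```text
[ 409.43412698 -294.37879715  153.73632955] [179.96305829   0.1811291  -50.75465587]
317 ((412.3034973144531, -295.98541259765625), (8.283724784851074, 39.7426872253418), 51.723175048828125) -38.128517
316 ((412.3457946777344, -295.79571533203125), (8.191396713256836, 40.087642669677734), 52.4802360534668) -38.1645
31 ((411.5408020019531, -294.32012939453125), (8.985594749450684, 38.8029899597168), 51.865108489990234) -39.338673
[0.02, -0.01, 0.81, -0.93]
[0.03, -0.01, 0.81, -0.93]
q6 end 92.4 rows 2 dist 64.5 dyaw 12.75
```

>>> {"op": "send_rows", "data": {"steps": [[[0.02, -0.01, 0.8, -0.93, 0.7], [0.03, -0.01, 0.8, -0.93, 0.6], [0, 0, 0.8, 0, 0.6], [0, 0, 0.5, 0, 0.5], [0, 0, 0.3, 0, 0.5]]]}}

```text
time_s: 34.87
ee_pos: [410.5, -294.6, 24.3]
ee_rot: [180.0, 0.3, -38.0]
force: [-0.1, 0.2, -0.1]
gripper_width: 60.8
gripper_force: 0.0
```

>>> {"op": "send_rows", "data": {"steps": [[[0, 0, 0, 0, 0.5], [0, 0, 0, 0, 0.4], [0, 0, 0, 0, 0.4]]]}}

```text
time_s: 35.12
ee_pos: [412.9, -296.4, 28.0]
ee_rot: [-180.0, -0.1, -38.0]
force: [-0.4, 1.0, -1.0]
gripper_width: 40.8
gripper_force: 0.0
```

>>> {"op": "send_rows", "data": {"steps": [[[-0.04, 0, 0.1, 0, 0], [0, 0, 0, 0, 0], [0, 0, 0, 0, 0], [0, 0, 0, 0, 0], [0, 0, 0, 0, 0]]], "squeeze": 50}}

```text
time_s: 35.53
ee_pos: [410.8, -295.5, 23.7]
ee_rot: [179.9, -0.0, -37.9]
force: [-2.5, -1.6, 1.4]
gripper_width: 9.8
gripper_force: 50.0
```

>>> {"op": "send_rows", "data": {"steps": [[[0, 0, 0, 0, 0], [0, 0, 0, 0, 0], [0, 0, 0, 0.3, 0], [0, 0, 0, 0.3, 0], [0, 0, 0, 0, 0]]]}}

```text
time_s: 35.95
ee_pos: [410.8, -295.4, 23.6]
ee_rot: [180.0, -0.0, -42.1]
force: [-2.8, -2.4, 4.4]
gripper_width: 9.8
gripper_force: 50.0
```

Run:
```python
from h import *
s=env.state();print(s['ee_rot'][2],s['torque'],s['gripper_width'])
```

```text
-42.07709825763937 [-0.48664485  0.66953402  0.10415956] 9.823323689574444
```

>>> {"op": "send_rows", "data": {"steps": [[[0, 0, 0, 0.3, 0], [0, 0, 0, 0.3, 0], [0, 0, 0, 0, 0]]]}}

```text
time_s: 36.2
ee_pos: [410.8, -295.4, 23.6]
ee_rot: [179.9, -0.0, -46.1]
force: [-3.6, -3.0, 5.4]
gripper_width: 9.9
gripper_force: 50.6
```

Run:
```python
from h import *
s=env.state();print(s['ee_rot'][2],s['torque'],s['gripper_width'])
```

```text
-46.1023005783444 [-0.46707758  0.79087419  0.47058188] 9.862429651917616
```

>>> {"op": "send_rows", "data": {"steps": [[[0, 0, 0, 0.3, 0], [0, 0, 0, 0, 0], [0, 0, 0, 0, 0]]]}}

```text
time_s: 36.45
ee_pos: [410.8, -295.5, 23.6]
ee_rot: [179.9, -0.0, -48.1]
force: [-3.4, -2.2, 5.5]
gripper_width: 10.9
gripper_force: 51.0
```

Run:
```python
from h import *
s=env.state();print(s['ee_rot'][2],s['torque'],s['gripper_width'])
```

```text
-48.06060698830535 [-0.46199845  0.80344502  0.64440516] 10.925756321205531
```

>>> {"op": "send_rows", "data": {"steps": [[[0, 0, 0, 0, 0.5], [0, 0, 0, 0, 0.5], [0, 0, 0, 0, 0.5], [0, 0, 0, 0, 0.5], [0, 0, 0, 0, 0.5]]], "squeeze": 20}}

```text
time_s: 36.87
ee_pos: [411.0, -294.4, 22.9]
ee_rot: [-180.0, 0.0, -48.3]
force: [0.0, 0.4, 0.2]
gripper_width: 41.0
gripper_force: 0.0
```

>>> {"op": "send_rows", "data": {"steps": [[[0, 0, -0.6, 0, 0.5], [0, 0, -0.9, 0, 1], [0, 0, -0.9, 0, 1], [0, 0, -0.9, 0, 1], [0, 0, 0, 0, 1]]]}}

```text
time_s: 37.28
ee_pos: [414.9, -297.5, 162.2]
ee_rot: [-179.8, -0.8, -48.3]
force: [1.4, -0.8, -0.6]
gripper_width: 69.4
gripper_force: 0.0
```

Run:
```python
from h import *
s=env.state();print(s['ee_pos'],s['ee_rot'])
for n in('wrist','wrist'):
    f=grab(n);P,m=cloud(f)
    M=m&(P[...,2]>81)&(P[...,2]<92)&(np.hypot(P[...,0]-411,P[...,1]+295)<35)
    q=P[M][:,:2].astype(np.float32);print(M.sum(),cv2.minAreaRect(q),np.degrees(np.arctan2(*cv2.fitLine(q,cv2.DIST_HUBER,0,.1,.1).ravel()[1::-1])))
f=grab('top');P,m=cloud(f)
M=m&(P[...,2]>8)&(P[...,2]<50)&(np.hypot(P[...,0]-604,P[...,1]-276)<45)
print('marker',cv2.minEnclosingCircle(P[M][:,:2].astype(np.float32)),M.sum())
plan(604,250,170,20)
```

```text
[ 414.8897067  -297.51184291  162.23375834] [-179.80291371   -0.79627852  -48.27653472]
298 ((412.5457763671875, -295.7790832519531), (8.382548332214355, 39.66462707519531), 52.39859390258789) -37.776707
301 ((412.2137145996094, -295.607666015625), (8.40967845916748, 40.26433181762695), 52.11530685424805) -37.84926
marker ((602.6314086914062, 273.2257385253906), 30.935497283935547) 185
[-0.46, -0.84, -0.03, -0.66]
[-0.39, -0.88, -0.03, -0.66]
[-0.32, -0.91, -0.03, -0.66]
[-0.25, -0.93, -0.03, -0.66]
[-0.18, -0.95, -0.03, -0.66]
[-0.1, -0.96, -0.03, -0.66]
[-0.02, -0.96, -0.03, -0.66]
[0.05, -0.96, -0.03, -0.66]
[0.13, -0.95, -0.03, -0.66]
[0.2, -0.94, -0.03, -0.66]
[0.28, -0.92, -0.03, -0.66]
[0.35, -0.9, -0.03, -0.66]
[0.42, -0.87, -0.03, -0.66]
[0.49, -0.83, -0.03, -0.66]
[0.55, -0.79, -0.03, -0.66]
q6 end 92.5 rows 15 dist 577.9 dyaw 68.28
```

Run:
```python
from h import *
plan(545,275,165,0)
```

```text
[-0.56, -0.8, -0.02, -0.47]
[-0.51, -0.83, -0.02, -0.47]
[-0.47, -0.86, -0.02, -0.47]
[-0.42, -0.88, -0.02, -0.47]
[-0.37, -0.9, -0.02, -0.47]
[-0.32, -0.92, -0.02, -0.47]
[-0.26, -0.94, -0.02, -0.47]
[-0.21, -0.95, -0.02, -0.47]
[-0.16, -0.96, -0.02, -0.47]
[-0.1, -0.97, -0.02, -0.47]
[-0.05, -0.97, -0.02, -0.47]
[0.01, -0.98, -0.02, -0.47]
[0.06, -0.97, -0.02, -0.47]
[0.12, -0.97, -0.02, -0.47]
[0.17, -0.96, -0.02, -0.47]
q6 end 116.8 rows 15 dist 585.2 dyaw 48.28
```

>>> {"op": "send_rows", "data": {"steps": [[[-0.56, -0.8, -0.1, -0.47, 1], [-0.51, -0.83, -0.1, -0.47, 1], [-0.47, -0.86, -0.1, -0.47, 1], [-0.42, -0.88, -0.1, -0.47, 1], [-0.37, -0.9, -0.1, -0.47, 1]]]}}

```text
time_s: 37.85
ee_pos: [454.1, -102.8, 173.2]
ee_rot: [179.9, 0.3, -32.0]
force: [1.0, 0.1, -0.3]
gripper_width: 91.3
gripper_force: 0.0
```

>>> {"op": "send_rows", "data": {"steps": [[[-0.32, -0.92, 0, -0.47, 1], [-0.26, -0.94, 0, -0.47, 1], [-0.21, -0.95, 0, -0.47, 1], [-0.16, -0.96, 0, -0.47, 1], [-0.1, -0.97, 0, -0.47, 1]]]}}

```text
time_s: 38.27
ee_pos: [498.4, 86.7, 173.0]
ee_rot: [179.9, 0.2, -15.8]
force: [0.0, -0.4, 0.1]
gripper_width: 91.2
gripper_force: 0.0
```

>>> {"op": "send_rows", "data": {"steps": [[[-0.05, -0.97, 0, -0.47, 1], [0.01, -0.98, 0, -0.47, 1], [0.06, -0.97, 0, -0.47, 1], [0.12, -0.97, 0, -0.47, 1], [0.17, -0.96, 0, -0.47, 1]]]}}

```text
time_s: 38.68
ee_pos: [543.0, 276.3, 172.5]
ee_rot: [179.9, 0.3, 0.4]
force: [1.3, -1.0, -0.7]
gripper_width: 90.7
gripper_force: 0.0
```

>>> {"op": "send_rows", "data": {"steps": [[[0, 0, 0, 0, 1], [0, 0, 0, 0, 1], [0, 0, 0, 0, 1]]]}}

```text
time_s: 38.93
ee_pos: [542.9, 273.9, 173.1]
ee_rot: [179.9, 0.2, 0.2]
force: [-0.6, -0.1, 0.4]
gripper_width: 91.3
gripper_force: 0.0
```

Run:
```python
from h import *
s=env.state();print(s['ee_pos'],s['ee_rot'])
f=grab('wrist');P,m=cloud(f)
for lo,hi in((9,16),(38,48)):
    M=m&(P[...,2]>lo)&(P[...,2]<hi)&(np.hypot(P[...,0]-604,P[...,1]-275)<45)
    print(M.sum(),cv2.minEnclosingCircle(P[M][:,:2].astype(np.float32)) if M.any() else 0,P[M].mean(0))
plan(603,274,40,0)
```

```text
[542.94818246 273.92562223 173.05399292] [179.86721391   0.23172436   0.19667327]
925 ((610.1947021484375, 276.5346374511719), 24.86484146118164) [611.14509849 276.50094399  12.86143268]
334 ((610.1948852539062, 276.6400146484375), 11.800987243652344) [610.16558689 276.45559851  42.86977915]
[0.37, -0.0, 0.84, 0.01]
[0.37, -0.0, 0.84, 0.01]
[0.37, -0.0, 0.84, 0.01]
[0.37, -0.0, 0.84, 0.01]
q6 end 114.4 rows 4 dist 146.5 dyaw -0.15
```

>>> {"op": "send_rows", "data": {"steps": [[[0.85, -0.03, 0.3, 0, 1], [0.83, -0.04, 0.7, 0, 1], [0, 0, 0.8, 0, 0.8], [0, 0, 0.8, 0, 0.7], [0, 0, 0, 0, 0.7]]]}}

```text
time_s: 39.4
ee_pos: [605.3, 273.5, 65.1]
ee_rot: [179.7, 0.8, 0.0]
force: [-1.7, -0.7, -1.5]
gripper_width: 74.3
gripper_force: 0.0
```

>>> {"op": "send_rows", "data": {"steps": [[[0, 0, 0, 0, 0.7], [0, 0, 0, 0, 0.7]]]}}

```text
time_s: 39.57
ee_pos: [611.0, 277.3, 74.4]
ee_rot: [-179.9, -0.1, 0.1]
force: [0.9, 0.9, 0.5]
gripper_width: 64.3
gripper_force: 0.0
```

Down 86 mm, then close.

>>> {"op": "send_rows", "data": {"steps": [[[-0.01, 0, 0.7, 0, 0.7], [0, 0, 0.7, 0, 0.7], [0, 0, 0.45, 0, 0.7], [0, 0, 0.2, 0, 0.7], [0, 0, 0.05, 0, 0.7]]]}}

```text
time_s: 39.98
ee_pos: [610.0, 277.7, -10.8]
ee_rot: [-180.0, -0.1, 0.2]
force: [0.1, 0.3, -0.1]
gripper_width: 64.0
gripper_force: 0.0
```

>>> {"op": "send_rows", "data": {"steps": [[[0, 0, 0, 0, 0.7], [0, 0, 0, 0, 0.15], [0, 0, 0, 0, 0.15], [0, 0, 0, 0, 0.15], [0, 0, 0, 0, 0.15]]]}}

```text
time_s: 40.4
ee_pos: [610.2, 277.9, -10.6]
ee_rot: [-180.0, -0.1, 0.2]
force: [-1.1, -0.0, -0.6]
gripper_width: 40.2
gripper_force: 0.0
```

>>> {"op": "send_rows", "data": {"steps": [[[0, 0, 0, 0, 0.15], [0, 0, 0, 0, 0.15], [0, 0, 0, 0, 0.15], [0, 0, 0, 0, 0.15]]]}}

```text
time_s: 40.73
ee_pos: [609.7, 277.5, -11.4]
ee_rot: [180.0, -0.0, 0.2]
force: [0.2, -1.0, 1.8]
gripper_width: 23.3
gripper_force: 20.0
```

>>> {"op": "send_rows", "data": {"steps": [[[0, 0, -0.3, 0, 0.15], [0, 0, -0.8, 0, 0.15], [0, 0, -0.6, 0, 0.15], [0, 0, 0, 0, 0.15], [0, 0, 0, 0, 0.15]]]}}

```text
time_s: 41.15
ee_pos: [610.6, 278.2, 58.3]
ee_rot: [-179.9, -0.2, 0.2]
force: [-0.1, -0.3, -2.5]
gripper_width: 23.4
gripper_force: 20.0
```

Run:
```python
from h import *
s=env.state();print(s['ee_pos'],s['ee_rot'])
plan(438,-22.8,55,0)
```

```text
[610.63257255 278.24337152  58.33863631] [-179.90154542   -0.19690108    0.19265453]
[-0.48, 0.83, 0.01, 0.0]
[-0.48, 0.83, 0.01, 0.0]
[-0.48, 0.83, 0.01, 0.0]
[-0.48, 0.84, 0.01, 0.0]
[-0.48, 0.84, 0.01, 0.0]
[-0.48, 0.84, 0.01, 0.0]
[-0.48, 0.84, 0.01, 0.0]
[-0.48, 0.84, 0.01, 0.0]
[-0.48, 0.84, 0.01, 0.0]
q6 end 87.0 rows 9 dist 347.0 dyaw -0.19
```

>>> {"op": "send_rows", "data": {"steps": [[[-0.3, 0.55, 0, 0, 0.15], [-0.48, 0.83, 0, 0, 0.15], [-0.48, 0.83, 0, 0, 0.15], [-0.48, 0.83, 0, 0, 0.15], [-0.48, 0.83, 0, 0, 0.15]]]}}

```text
time_s: 41.57
ee_pos: [518.6, 121.1, 54.6]
ee_rot: [180.0, 0.2, 0.2]
force: [-0.0, 0.1, -1.7]
gripper_width: 23.4
gripper_force: 20.0
```

>>> {"op": "send_rows", "data": {"steps": [[[-0.48, 0.83, 0, 0, 0.15], [-0.48, 0.83, 0, 0, 0.15], [-0.48, 0.83, 0, 0, 0.15], [-0.48, 0.83, 0, 0, 0.15], [-0.18, 0.3, 0, 0, 0.15]]]}}

```text
time_s: 41.98
ee_pos: [432.7, -25.1, 54.9]
ee_rot: [180.0, 0.4, 0.1]
force: [-0.8, 0.9, -2.2]
gripper_width: 23.6
gripper_force: 20.0
```

>>> {"op": "send_rows", "data": {"steps": [[[0, 0, 0.2, 0, 0.15], [0, 0, 0.2, 0, 0.15], [0, 0, 0, 0, 0.15], [0, 0, 0, 0, 0.15], [0, 0, 0, 0, 0.15]]]}}

```text
time_s: 42.4
ee_pos: [438.3, -21.6, 39.9]
ee_rot: [-180.0, 0.0, 0.3]
force: [-0.2, -0.4, -1.1]
gripper_width: 23.9
gripper_force: 20.0
```

Run:
```python
from h import *
s=env.state();print(s['ee_pos'],s['ee_rot'])
plan(438,-22.8,0,0)
f=grab('wrist');P,m=cloud(f)
h=cv2.cvtColor(f['pixels'],cv2.COLOR_RGB2HSV)
Y=(h[...,0]>18)&(h[...,0]<36)&(h[...,1]>120)&m&(P[...,2]>8)&(P[...,2]<17)&(P[...,0]>390)&(P[...,0]<490)&(abs(P[...,1]+22)<50)
q=P[Y];print(len(q),q.min(0),q.max(0), cv2.minAreaRect(q[:,:2].astype(np.float32)) if len(q)>5 else 0)
M=m&(P[...,2]>17)&(P[...,2]<28)&(P[...,0]>470)&(P[...,0]<660)&(abs(P[...,1]+17)<105)
n,L,st,c=cv2.connectedComponentsWithStats(M.astype(np.uint8))
for i in range(1,n):
    if st[i,4]>300: print(st[i,4],cv2.minAreaRect(P[L==i][:,:2].astype(np.float32)))
```

```text
[438.26497522 -21.62177205  39.90686152] [-1.79981275e+02  3.94239356e-02  2.80067837e-01]
[-0.0, 0.01, 0.5, 0.02]
[-0.0, 0.01, 0.5, 0.02]
q6 end 87.0 rows 2 dist 39.9 dyaw -0.28
1409 [432.34635548 -49.67876281   9.41554161] [465.66785604   4.28712317  13.6089349 ] ((448.306640625, -22.62400245666504), (33.822044372558594, 53.000980377197266), 2.0351693630218506)
4780 ((581.2241821289062, 36.61178970336914), (22.774456024169922, 90.89195251464844), 0.4598899185657501)
3622 ((584.4293823242188, -70.02644348144531), (17.58831024169922, 91.00970458984375), 0.14777173101902008)
8145 ((512.889892578125, 32.615936279296875), (50.20981216430664, 90.4937515258789), 2.43160080909729)
```

>>> {"op": "send_rows", "data": {"steps": [[[0, 0.03, 0.4, 0, 0.15], [0, 0, 0.35, 0, 0.15], [0, 0, 0.15, 0, 0.15], [0, 0, 0.06, 0, 0.15], [0, 0, 0, 0, 0.15]]]}}

```text
time_s: 42.87
ee_pos: [437.9, -23.4, 1.8]
ee_rot: [-180.0, 0.0, 0.2]
force: [-0.3, -0.1, -0.4]
gripper_width: 23.5
gripper_force: 20.0
```

>>> {"op": "send_rows", "data": {"steps": [[[0, 0, 0, 0, 0.15], [0, 0, 0, 0, 0.15]]]}}

```text
time_s: 43.03
ee_pos: [438.6, -23.6, 2.6]
ee_rot: [180.0, -0.1, 0.2]
force: [0.8, -0.1, -1.0]
gripper_width: 23.6
gripper_force: 20.0
```

>>> {"op": "send_rows", "data": {"steps": [[[0, 0, 0.05, 0, 0.15], [0, 0, 0.03, 0, 0.15], [0, 0, 0.02, 0, 0.15], [0, 0, 0, 0, 0.15]]]}}

```text
time_s: 43.37
ee_pos: [438.1, -23.7, -1.5]
ee_rot: [-180.0, -0.0, 0.2]
force: [-0.4, 0.6, 4.2]
gripper_width: 23.8
gripper_force: 20.0
```

Contact; release and withdraw.

>>> {"op": "send_rows", "data": {"steps": [[[0, 0, 0, 0, 0.6], [0, 0, 0, 0, 0.6], [0, 0, 0, 0, 0.6], [0, 0, 0, 0, 0.6], [0, 0, -0.3, 0, 0.6]]]}}

```text
time_s: 43.78
ee_pos: [436.1, -23.6, 8.6]
ee_rot: [-180.0, 0.3, 0.2]
force: [-0.8, 1.0, -0.1]
gripper_width: 53.2
gripper_force: 0.0
```

>>> {"op": "send_rows", "data": {"steps": [[[0, 0, -0.8, 0, 0.7], [0, 0, -1, 0, 0.7], [0, 0, -1, 0, 0.7], [0, 0, -1, 0, 0.7], [-0.5, 0, -0.5, 0, 0.7]]]}}

```text
time_s: 44.2
ee_pos: [423.0, -24.1, 186.8]
ee_rot: [180.0, -0.6, 0.2]
force: [1.7, -0.8, -0.6]
gripper_width: 63.7
gripper_force: 0.0
```

>>> {"op": "send_rows", "data": {"steps": [[[-0.5, 0, 0, 0, 0.7], [-0.4, 0, 0, 0, 0.7], [0, 0, 0, 0, 0.7], [0, 0, 0, 0, 0.7], [0, 0, 0, 0, 0.7]]]}}

```text
time_s: 44.62
ee_pos: [382.6, -23.9, 182.0]
ee_rot: [-180.0, -0.0, 0.2]
force: [1.9, -0.5, -1.7]
gripper_width: 64.1
gripper_force: 0.0
```

Run:
```python
from h import *
s=env.state();print(s['ee_pos'],s['time_s'])
f=grab('wrist');save(f['pixels'],'w9.png');P,m=cloud(f)
M=m&(P[...,2]>48)&(P[...,2]<60)&(np.hypot(P[...,0]-438,P[...,1]+23)<40)
print(M.sum(),cv2.minEnclosingCircle(P[M][:,:2].astype(np.float32)) if M.any() else 0)
M=m&(P[...,2]>18)&(P[...,2]<28)&(P[...,0]>470)&(P[...,0]<660)&(abs(P[...,1]+17)<105)
n,L,st,c=cv2.connectedComponentsWithStats(M.astype(np.uint8))
for i in range(1,n):
    if st[i,4]>300: print(st[i,4],cv2.minAreaRect(P[L==i][:,:2].astype(np.float32)))
```

```text
[382.60379935 -23.93399777 181.98689757] 44.6167
337 ((438.47283935546875, -23.543258666992188), 11.833320617675781)
1090 ((577.3237915039062, 35.997642517089844), (14.013629913330078, 90.33002471923828), 0.456257700920105)
633 ((580.2085571289062, -69.96531677246094), (90.26754760742188, 9.167557716369629), 89.74227905273438)
3514 ((513.3060913085938, 32.519378662109375), (50.34050369262695, 90.28421020507812), 2.4113147258758545)
```

View pics/w9.png

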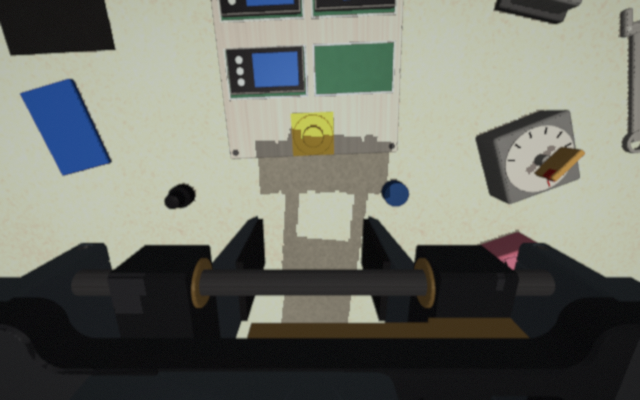

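Run:
```python
from h import *
f=np.load('wrist.npz');P,m=cloud(f);h=cv2.cvtColor(f['pixels'],cv2.COLOR_RGB2HSV)
v,u=np.mgrid[:400,:640]
G=(h[...,0]>55)&(h[...,0]<90)&(h[...,1]>70)&(u>308)&(u<400)&(v>35)&(v<100)
W=np.array([world(f,x,y,12)[:2] for x,y in zip(u[G],v[G])],np.float32)
D=cv2.minAreaRect(W);print('bayD',G.sum(),D)
t=np.radians(2.55);d=np.array([513.3,32.5])-D[0];print('C-D bed frame',d@[np.cos(t),np.sin(t)],d@[-np.sin(t),np.cos(t)])
K=f['intrinsics'];T=f['cam_to_world']
# panel outline at z=24 vs depth-based: rows
r=cv2.minAreaRect(P[m&(P[...,2]>18)&(P[...,2]<28)&(abs(P[...,0]-511)<40)&(abs(P[...,1]-33)<60)][:,:2].astype(np.float32));print(r)
```

```text
bayD 3522 ((515.8592529296875, -72.80007934570312), (51.671173095703125, 91.4981460571289), 2.6213111877441406)
C-D bed frame 2.1282086876409614 105.30967293440493
((513.3060913085938, 32.519378662109375), (50.34050369262695, 90.28421020507812), 2.4113147258758545)
```

```bash
python3 -c "
from workcell import env
print(env.job_done())"
```

```text
the job is handed in; nothing more can be done
None
```

The job is handed in at about 45 s: three panels in their own bays (one about 2 mm off centre but inside), trigger fully squeezed and released, timer wound to its stop, marker upright on the yellow square.

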